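# Slide the tall oil bottle home into its bay

### The arm

A 6-joint arm with a two-finger parallel gripper is mounted at the origin on a cart in front of the work surface, level with it; the furniture and walls round the work are solid. World frame = base frame: x ahead of the robot, y to its left, z up, the work surface at z = 0. Lengths are in m, angles in rad, forces in N, time in s.
With the tool pointing down it reaches from about 0.425 to 0.95 m from the base axis. Payload 3.5 kg.
Tool frame: the origin (TCP) lies midway between the tips of the shut fingers; the grasp point (between the pads) lies 19 mm behind it; z points along the fingers, y is the line along which they close (so a half turn about z gives the same grasp; the last joint's range is limited). The gripper opens to 85 mm and grips with 20 to 120 N. Pads are 22 mm wide; open, the fingers measure 114 mm over their backs; the gripper's body (76 mm by 85 mm) begins 54 mm behind the grasp point. The pads swing forward as they close: fully open they stand 13 mm farther back than shut.
Start: joints at [-1.406, 0.286, 1.577, -0, 1.279, -0.15], TCP at [0.209, -0.642, 0.231] pointing down, gripper open.
Joint ranges: [-2.77, 2.77], [-0.9, 2.22], [0.21, 2.48], [-1.53, 4.67], [0.24, 2.81], [-2.84, 2.84]. Speed limits (rad/s): [2.79, 2.79, 3.14, 3.14, 3.14, 3.14].

### API

Orientations are given as [roll, pitch, yaw] about the fixed x, y, z axes, in that order (R = Rz(yaw) Ry(pitch) Rx(roll)).
In Python, from cell import r, camera, camera_model, models gives the robot as it stands. The module is installed in compiled form; this text tells all that it offers.
- The arm moves only by the tool carry_out, never from a script. Its argument "series" is a list of rows, each an object with "xyz": the shift along the tool's x, y, z in mm, a list of three; "yaw": the turn about the tool's z in degrees. In form: [{"xyz": [tx, ty, tz], "yaw": yaw}, ...]. A call has 1 to 10 rows; each row is the pose to reach, as a shift and turn from the pose commanded when the call began, along the tool's axes at that moment; what a row does not reach only later rows make up. A row lasts 1/12 s, in which the tool goes at most 41.7 mm and 7.16 degrees, less where a joint would pass 70% of its speed; a pose out of reach is approached as far as the arm can. A call with a gripper value outside its range is refused whole. "jaw" is the closure in counts, from 0 (fully open) to 255 (shut), set as the call begins (left out, the last holds). The fingers move at their own pace and stop on an object; "grip_force" is the grip in N (left out, the last holds). Time passes only in rows, so rows that repeat a pose let the fingers close. It gives the time, the measured TCP pose, the force, the opening and the grip force at its end, in the units of the state.
- r.read_state(): the state, without advancing time (a new reading comes with each control period).
- camera(name): name is "scene" or "top"; returns the picture (400x640x3 uint8, red, green, blue); there is no depth.
- camera_model(name): a dict with "camera_matrix" (3x3 intrinsics, pixels), "R" (3x3) and "t" (3): a world point X has camera coordinates R X + t. Camera axes: x right, y down, z forward; pixel columns grow to the right and rows downward; lengths in m; the calibration is good to about 2 mm. A picture is of the moment at which its call begins. camera_model takes no time and is no camera call.
- r.sign_off(): hands the job in; it is judged then, once.
Trained networks look in the newest picture that a camera, given by its name, has taken for a name from the list of things; names that differ only in an ending like _2 or _b are one class to them, and where a whole thing is asked for, a point or a joint stands for the part that bears it (a point fixed in the world has none). Each returns a list of dicts, best first, with "score" (0 to 1); they miss things now and then, are a little off and sometimes report something else, mostly with a low value. They report only what shows in the picture. A call takes as long as a camera call.
- models.look_for(camera, target): "point" ([column, row] in pixels, amid what is visible of it).
- models.regions_of(camera, target): "region" (400x640 bool, what is visible of it) and "point" ([column, row] in pixels, amid what is visible of it).
The state is a dict: "time": time; "qpos": joint angles; "joint_velocities": joint speeds; "joint_efforts": joint torques, N m; "ee_pos": TCP position; "tcp_rot": TCP orientation; "contact_force": force on the tool from outside, world axes, zero at the start; "ft_torque": the same for the moment, N m; "gripper_width": finger opening in m; "grip_force": force on a finger pad.
Only numpy, scipy, OpenCV 4.12 (cv2) and the standard library are available. Lean on these libraries where they do the work, as an engineer would, in place of code of your own. Each camera call takes 0.05 s, during which the arm holds its last target. There are 200 camera calls.

### The job

The tall, pale oil bottle stands out on the worktop: push it low on its body so that it slides upright along the worktop into the free bay of the wooden bottle rack (the bay with the cork disc on the worktop) until it stands fully home against the rack's back board. It is greasy, so only push it: never lift it and do not let it tip. Leave the sauce bottle in the other bay and everything else where it stands, and finish with the robot clear of everything.

Things in the scene. Friction and masses are not known exactly. Their poses are not given: they have to be found in the camera images.
- oil_bottle: tall slim bottle of pale oil, black cap, 66 mm in diameter low down, 255 mm high, about 0.35 kg, loose. Origin at the centre of its foot; z up. Friction about 0.6: pushed 15 to 35 mm above the worktop it slides; above about 45 mm it may tip. A gripper held straight down would meet it high up with its body first: lean it back 25 to 40 degrees so that the fingertips lead.
- rack: wooden bottle rack, fixed, 190 mm (its x) by 75 mm, no floor: bottles slide in on the worktop. Origin at its middle, on the worktop. Bays at x = -45 and +45 mm, each 80 mm wide, between 45 mm high cheeks. Open on its -y side (towards the robot and its left), where the cheeks end at y = -17 mm; back board face at y = +33 mm, 60 mm high, steel rail above to 106 mm. Either bay may be the free one.
- cork_disc: paper-thin cork disc, 72 mm in diameter, flat on the worktop in the free bay; fixed, nothing catches on it. Origin at its centre: there the centre of the oil bottle's foot is when the bottle touches the back board. Axes parallel to the rack's: +y points into the bay, to the back board.
- sauce_bottle: bystander: small brown sauce bottle with a yellow cap, 63 mm in diameter, 154 mm high, loose, standing in the other bay. Origin at the centre of its foot
- soda_can: bystander: tall soda can, 66 mm in diameter, 168 mm high, loose. Origin at the centre of its foot. Beyond it and in the sink, dishes are piled (fixed) up to 200 mm above the worktop; a fridge higher than the arm bounds the worktop at the left, 0.43 m from the robot's middle line
- tuna_tin: bystander: flat tin, 86 mm in diameter, 40 mm high, loose. Origin at the centre of its foot
- jam_jar: bystander: white jar with a lid, 91 mm in diameter, 134 mm high, loose. Origin at the centre of its foot
- mug: bystander: white dotted mug, 78 mm in diameter (114 mm with its handle), 93 mm high, loose. Origin at the centre of its foot

How it is judged:
By the outcome, as a careful person would: the job done as asked, in the order asked, and still so for the second after the job is handed in, with the robot touching nothing.
It also fails if it takes over 48 s, if anything falls off the work surface, if the arm or the gripper's body presses on something with over 40 N, if the wrist force passes 120 N, or if a joint passes its speed limit or range.

## Working session

There is one attempt and no reset: what is moved stays moved. The work goes in short steps, Python scripts to look and compute and a tool call to move; the robot and the scene stay as the last step left them, time stands still between calls to the robot, and variables do not carry over. Pictures are saved under pics/ and viewed, at most 10 in all, crops included, and the job is handed in when it is done.

Besides the shell and the picture viewer there is one more tool, called after "Request:" as name(argument=value, ...) on one line, values as JSON. carry_out: Moves the arm, as the interface text tells. Its arguments: {"type":"object","properties":{"series":{"type":"array","items":{"type":"object","properties":{"xyz":{"type":"array","items":{"type":"number"}},"yaw":{"type":"number"}}}},"jaw":{"type":"number"},"grip_force":{"type":"number"}},"required":["series"]}

```bash
mkdir -p pics; cat > h.py <<'E'
import numpy as np, cv2
from cell import r, camera, camera_model, models
def ray(cam,p,z):
    m=camera_model(cam);K,R,t=map(np.array,(m["camera_matrix"],m["R"],m["t"]))
    c=-R.T@t; d=R.T@np.linalg.inv(K)@np.array([p[0],p[1],1.]); return c+d*(z-c[2])/d[2]
def proj(cam,X):
    m=camera_model(cam);K,R,t=map(np.array,(m["camera_matrix"],m["R"],m["t"]))
    q=K@(R@np.array(X)+t);return q[:2]/q[2]
E
python3 - <<'E'
from h import *
for c in("scene","top"):
    cv2.imwrite(f"pics/{c}0.png",camera(c)[:,:,::-1])
    m=camera_model(c);print(c,-np.array(m["R"]).T@np.array(m["t"]))
    for n in"oil_bottle rack cork_disc sauce_bottle soda_can tuna_tin jam_jar mug".split():
        for o in models.regions_of(c,n)[:2]:
            ys,xs=np.nonzero(o["region"]);p=o["point"]
            print(n,round(o["score"],2),np.round(p),"box",xs.min(),xs.max(),ys.min(),ys.max(),"z0",ray(c,p,0).round(3))
print(r.read_state())
E
```

```text
scene [0.86568347 0.45521694 1.10001089]
oil_bottle 0.66 [381. 234.] box 362 393 199 262 z0 [0.46  0.135 0.   ]
oil_bottle 0.18 [315. 102.] box 300 325 83 122 z0 [ 0.349 -0.336  0.   ]
rack 0.61 [290. 260.] box 281 310 215 300 z0 [0.699 0.06  0.   ]
rack 0.23 [302. 271.] box 289 315 251 289 z0 [0.688 0.103 0.   ]
cork_disc 0.79 [300. 246.] box 289 315 234 257 z0 [ 0.655  0.042 -0.   ]
sauce_bottle 0.84 [303. 273.] box 289 315 251 290 z0 [ 0.691  0.11  -0.   ]
soda_can 0.75 [326. 157.] box 315 339 133 184 z0 [ 0.439 -0.148  0.   ]
soda_can 0.51 [312. 103.] box 300 324 84 123 z0 [ 0.358 -0.34   0.   ]
tuna_tin 0.63 [370. 196.] box 357 388 178 212 z0 [0.414 0.028 0.   ]
jam_jar 0.6 [345. 132.] box 329 361 112 162 z0 [ 0.34 -0.19  0.  ]
jam_jar 0.49 [372. 198.] box 357 388 178 212 z0 [0.412 0.036 0.   ]
mug 0.84 [316. 101.] box 300 325 84 122 z0 [ 0.343 -0.338  0.   ]
top [0.23811223 0.06860575 1.01700643]
oil_bottle 0.96 [231. 238.] box 212 255 214 260 z0 [0.541 0.182 0.   ]
rack 0.67 [257. 160.] box 208 285 140 185 z0 [0.714 0.047 0.   ]
cork_disc 0.98 [265. 176.] box 252 278 167 191 z
[... 445 characters left out ...]
{'time': 0.9, 'qpos': array([-1.40600957e+00,  2.86298785e-01,  1.57671292e+00, -3.25276957e-06,
        1.27861342e+00, -1.49988211e-01]), 'joint_velocities': array([-0.00295144, -0.00157365, -0.0004012 ,  0.0005436 , -0.00054615,
       -0.0003372 ]), 'joint_efforts': array([ 3.28328069e-04, -4.05960274e+01, -2.92946470e+01, -2.01084927e-04,
        4.71948842e-04, -5.37243423e-06]), 'ee_pos': array([ 0.20901284, -0.64180033,  0.23131867]), 'tcp_rot': array([-3.14156008e+00, -1.77198135e-06,  3.14775906e-01]), 'contact_force': array([-0.56037551, -0.2074096 , -0.4051341 ]), 'ft_torque': array([-0.0423792 , -0.02265529,  0.03754154]), 'grip_force': 0.0, 'gripper_width': 0.08510498640662413}
```

View pics/scene0.png

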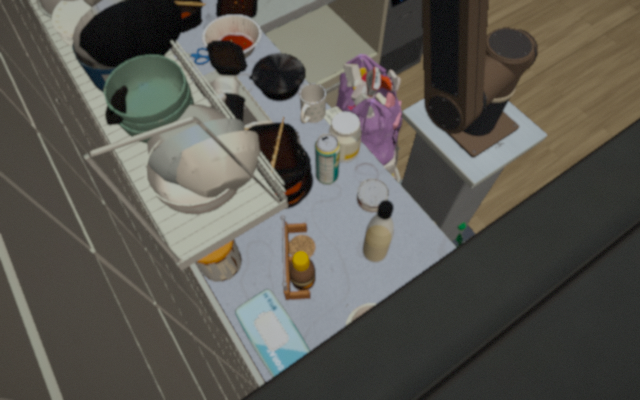

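View pics/top0.png

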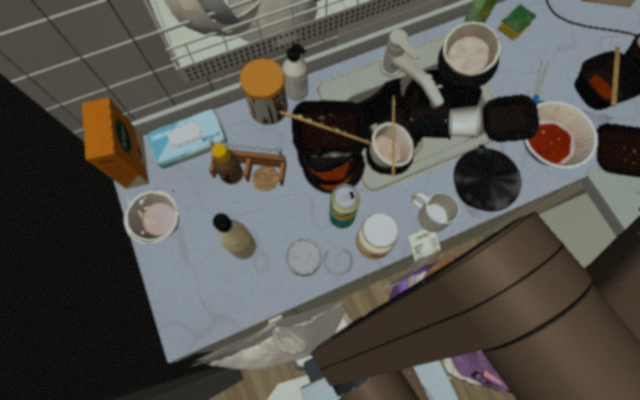

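The oil bottle's foot is near scene (377,258) and top (238,250). The cork disc (free bay) is at top (265,177) and scene (301,246), and the sauce bottle fills the other bay. The next step is to fit the exact positions and the rack yaw.

```bash
cat >> h.py <<'E'
def hull(cam,P):
    im=np.zeros((400,640),np.uint8)
    q=np.array([proj(cam,p) for p in P]).astype(np.float32)
    cv2.fillConvexPoly(im,cv2.convexHull(np.round(q*16).astype(np.int32)),1,shift=4); return im>0
A=np.linspace(0,2*np.pi,32)
def cyl(x,y,z0,z1,r0,r1): return [(x+rr*np.cos(a),y+rr*np.sin(a),z) for z,rr in((z0,r0),(z1,r1)) for a in A]
def bottle(cam,x,y,prof):
    im=np.zeros((400,640),bool)
    for (z0,r0),(z1,r1) in zip(prof,prof[1:]): im|=hull(cam,cyl(x,y,z0,z1,r0,r1))
    return im
def iou(a,b): return (a&b).sum()/max(1,(a|b).sum())
def rackmask(cam,o,yaw):
    c,s=np.cos(yaw),np.sin(yaw); im=np.zeros((400,640),bool)
    for x0,x1,y0,y1,z1 in((-.095,.095,.033,.0375,.106),(-.095,-.085,-.017,.033,.045),(-.005,.005,-.017,.033,.045),(.085,.095,-.017,.033,.045)):
        im|=hull(cam,[(o[0]+c*x-s*y,o[1]+s*x+c*y,z) for x in(x0,x1) for y in(y0,y1) for z in(0,z1)])
    return im
OIL=[(0,.033),(.13,.033),(.19,.014),(.255,.014)]
from scipy.optimize import minimize
def fit(name,prof,x0,cams=("top","scene")):
    R={}
    for c in cams:
        camera(c); o=models.regions_of(c,name)
        if o: R[c]=o[0]["region"]
    f=lambda v:-sum(iou(bottle(c,v[0],v[1],prof),m) for c,m in R.items())/len(R)
    b=minimize(f,x0,method="Nelder-Mead",options=dict(initial_simplex=[x0,(x0[0]+.02,x0[1]),(x0[0],x0[1]+.02)],xatol=3e-4,fatol=1e-4))
    return b.x.round(4),round(-b.fun,3)
E
python3 - <<'E'
from h import *
print("oil",fit("oil_bottle",OIL,(.49,.155)),fit("oil_bottle",OIL,(.49,.155),("top",)),fit("oil_bottle",OIL,(.49,.155),("scene",)))
print("sauce",fit("sauce_bottle",[(0,.0315),(.08,.0315),(.11,.014),(.154,.014)],(.69,.12)))
print("can",fit("soda_can",[(0,.033),(.168,.033)],(.46,-.11)))
print("tin",fit("tuna_tin",[(0,.043),(.04,.043)],(.42,.037)))
print("disc",fit("cork_disc",[(0,.036),(.0005,.036)],(.66,.043),("top",)))
img=camera("top").copy()
reg=models.regions_of("top","rack")[0]["region"];sc=models.regions_of("top","sauce_bottle")[0]["region"]
best=[]
for yaw in np.radians(np.arange(-90,0,1)):
    for dx in(-.006,-.003,0,.003,.006):
        for dy in(-.006,-.003,0,.003,.006):
            d=np.array([.661+dx,.043+dy]);o=d-.045*np.array([np.cos(yaw),np.sin(yaw)])
            best.append((iou(rackmask("top",o,yaw)&~sc,reg&~sc),round(np.degrees(yaw)),*d.round(4)))
            o2=d+.045*np.array([np.cos(yaw),np.sin(yaw)])
            best.append((iou(rackmask("top",o2,yaw)&~sc,reg&~sc),round(np.degrees(yaw))+1000,*d.round(4)))
best.sort(reverse=True);print(best[:5])
_,yd,x,y=best[0];yaw=np.radians(yd)
o=np.array([x,y])-.045*np.array([np.cos(yaw),np.sin(yaw)])
for m,col in((rackmask("top",o,yaw),(0,255,0)),(bottle("top",*fit("oil_bottle",OIL,(.49,.155))[0],OIL),(255,0,0))):
    cs,_=cv2.findContours(m.astype(np.uint8),0,1);cv2.drawContours(img,cs,-1,col,1)
cv2.imwrite("pics/o1.png",cv2.resize(img[120:290,180:380,::-1],None,fx=3.5,fy=3.5))
E
```

```text
Traceback (most recent call last):
  File "h.py", line 33, in fit
    b=minimize(f,x0,method="Nelder-Mead",options=dict(initial_simplex=[x0,(x0[0]+.02,x0[1]),(x0[0],x0[1]+.02)],xatol=3e-4,fatol=1e-4))
  File "h.py", line 32, in <lambda>
    f=lambda v:-sum(iou(bottle(c,v[0],v[1],prof),m) for c,m in R.items())/len(R)
                ~~~^^^^^^^^^^^^^^^^^^^^^^^^^^^^^^^^^^^^^^^^^^^^^^^^^^^^^^
  File "h.py", line 32, in <genexpr>
    f=lambda v:-sum(iou(bottle(c,v[0],v[1],prof),m) for c,m in R.items())/len(R)
                        ~~~~~~^^^^^^^^^^^^^^^^^^
  File "h.py", line 17, in bottle
    for (z0,r0),(z1,r1) in zip(prof,prof[1:]): im|=hull(cam,cyl(x,y,z0,z1,r0,r1))
                                                   ~~~~^^^^^^^^^^^^^^^^^^^^^^^^^^
  File "h.py", line 11, in hull
    q=np.array([proj(cam,p) for p in P]).astype(np.float32)
                ~~~~^^^^^^^
  File "h.py", line 7, in proj
    m=camera_model(cam);K,R,t=map(np.array,(m["camera_matrix"],m["R"],m["t"]))
ValueError: time passes only in moves, steps and waits
```

Request:
carry_out(series=[{"xyz":[0,0,-40],"yaw":0},{"xyz":[0,0,-80],"yaw":0},{"xyz":[0,0,-120],"yaw":0},{"xyz":[0,0,-120],"yaw":0}], jaw=255)

```text
time: 1.43
ee_pos: [0.2096, -0.6447, 0.3636]
tcp_rot: [3.124, 0.003, 0.315]
contact_force: [-0.0, 0.0, 2.4]
gripper_width: 0.039
grip_force: 0.0
```

```bash
sed -i 's/^def ray/import functools\ncamera_model=functools.lru_cache(None)(camera_model)\ndef ray/' h.py
cat > m.py <<'E'
from h import *
P=(.49,.155)
o0=fit("oil_bottle",OIL,P)
print("oil",o0,fit("oil_bottle",OIL,P,("top",)),fit("oil_bottle",OIL,P,("scene",)))
print("sauce",fit("sauce_bottle",[(0,.0315),(.08,.0315),(.11,.014),(.154,.014)],(.69,.12)))
print("can",fit("soda_can",[(0,.033),(.168,.033)],(.46,-.11)))
print("tin",fit("tuna_tin",[(0,.043),(.04,.043)],(.42,.037)))
print("disc",fit("cork_disc",[(0,.036),(.0005,.036)],(.66,.043),("top",)))
img=camera("top").copy()
reg=models.regions_of("top","rack")[0]["region"];sc=models.regions_of("top","sauce_bottle")[0]["region"]
best=[]
for yaw in np.radians(np.arange(-90,0,2)):
    for dx in(-.005,0,.005):
        for dy in(-.005,0,.005):
            d=np.array([.661+dx,.043+dy]);o=d-.045*np.array([np.cos(yaw),np.sin(yaw)])
            best.append((iou(rackmask("top",o,yaw)&~sc,reg&~sc),round(np.degrees(yaw)),*d.round(4)))
best.sort(reverse=True);print(best[:5])
_,yd,x,y=best[0];yaw=np.radians(yd)
o=np.array([x,y])-.045*np.array([np.cos(yaw),np.sin(yaw)])
for m,col in((rackmask("top",o,yaw),(0,255,0)),(bottle("top",*o0[0],OIL),(255,0,0))):
    cs,_=cv2.findContours(m.astype(np.uint8),0,1);cv2.drawContours(img,cs,-1,col,1)
cv2.imwrite("pics/o1.png",cv2.resize(img[120:290,180:380,::-1],None,fx=3.5,fy=3.5))
print(r.read_state()["time"])
E
time python3 m.py
```

```text
oil (array([0.5032, 0.1621]), np.float64(0.899)) (array([0.5086, 0.1633]), np.float64(0.952)) (array([0.5   , 0.1615]), np.float64(0.934))
sauce (array([0.7068, 0.1228]), np.float64(0.933))
can (array([ 0.4751, -0.0919]), np.float64(0.85))
tin (array([0.4162, 0.0362]), np.float64(0.892))
disc (array([0.6563, 0.0452]), np.float64(0.904))
[(np.float64(0.501187648456057), -90, np.float64(0.661), np.float64(0.038)), (np.float64(0.49254621347644606), -90, np.float64(0.656), np.float64(0.038)), (np.float64(0.4920353982300885), -90, np.float64(0.661), np.float64(0.043)), (np.float64(0.48841354723707664), -90, np.float64(0.666), np.float64(0.038)), (np.float64(0.48766157461809634), -90, np.float64(0.656), np.float64(0.043))]
2.6833
real	0m11.689s
user	0m1.844s
sys	0m0.088s
```

View pics/o1.png

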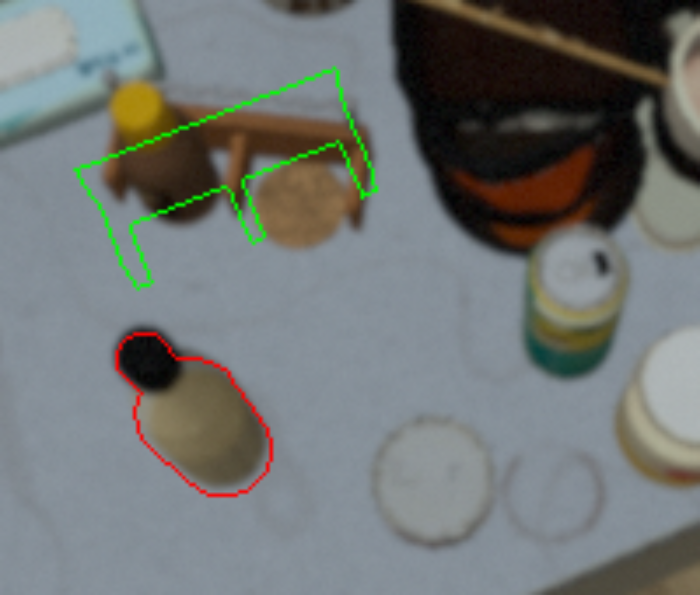

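The picture shows the rack's real yaw is below -90° (the back rail runs down to the right in the crop). I'll refit over that range.

```bash
sed -i 's/np.arange(-90,0,2)/np.arange(-140,-95,1)/; /^print("\(sauce\|can\|tin\)/d' m.py; sed -i 's/o1.png/o2.png/' m.py; python3 m.py
```

```text
oil (array([0.5052, 0.1638]), np.float64(0.895)) (array([0.5097, 0.1647]), np.float64(0.919)) (array([0.5016, 0.1608]), np.float64(0.908))
disc (array([0.6543, 0.0457]), np.float64(0.849))
[(np.float64(0.7621326042378674), -122, np.float64(0.656), np.float64(0.043)), (np.float64(0.7599179206566348), -121, np.float64(0.656), np.float64(0.043)), (np.float64(0.7520547945205479), -120, np.float64(0.656), np.float64(0.043)), (np.float64(0.7416331994645248), -123, np.float64(0.656), np.float64(0.043)), (np.float64(0.7413441955193483), -119, np.float64(0.656), np.float64(0.043))]
3.3333
```

View pics/o2.png

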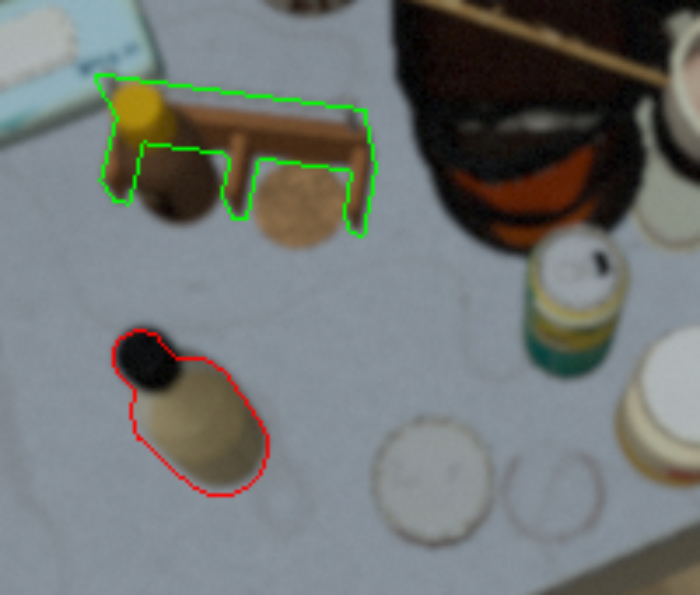

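Request:
carry_out(series=[{"xyz":[0,0,-20],"yaw":0},{"xyz":[30,20,-20],"yaw":0},{"xyz":[60,40,-20],"yaw":0},{"xyz":[90,60,-20],"yaw":0},{"xyz":[120,80,-20],"yaw":0}])

```text
time: 3.75
ee_pos: [0.3491, -0.6811, 0.3717]
tcp_rot: [3.141, -0.0, 0.314]
contact_force: [-0.6, -0.8, -0.5]
gripper_width: 0.0005
grip_force: 0.0
```

```bash
python3 - <<'E'
from h import *
for n,p,z in(("wall",(420,60),0),("wall",(260,105),0),("faucet",(400,45),.2),("rackfront",(200,72),.35),("rackfrontR",(480,15),.35)): print(n,ray("top",p,z).round(3))
for p,z in(((185,262),.35),((90,155),.5),((285,205),.35)): print("scene",p,ray("scene",p,z).round(3))
for X in((.69,-.58,.48),(.75,-.45,.48)): print(proj("top",X),proj("scene",X))
E
```

```text
wall [ 0.82  -0.505  0.   ]
wall [ 0.869 -0.022  0.   ]
faucet [ 0.762 -0.369  0.2  ]
rackfront [0.765 0.088 0.35 ]
rackfrontR [ 0.666 -0.468  0.35 ]
scene (185, 262) [0.906 0.085 0.35 ]
scene (90, 155) [ 0.943 -0.093  0.5  ]
scene (285, 205) [0.7   0.089 0.35 ]
[555.63347274 -70.79358441] [123.50519634 -43.80932898]
[473.64455707 -71.67863446] [120.91289584  -1.52833955]
```

Request:
carry_out(series=[{"xyz":[19,-34,-8],"yaw":0},{"xyz":[38,-68,-16],"yaw":0},{"xyz":[57,-102,-24],"yaw":0},{"xyz":[76,-136,-32],"yaw":0},{"xyz":[95,-170,-40],"yaw":0},{"xyz":[114,-204,-48],"yaw":0},{"xyz":[133,-238,-56],"yaw":0},{"xyz":[152,-272,-64],"yaw":0},{"xyz":[171,-306,-72],"yaw":0},{"xyz":[190,-340,-80],"yaw":0}])

```text
time: 4.58
ee_pos: [0.4232, -0.2967, 0.4519]
tcp_rot: [3.141, -0.0, 0.314]
contact_force: [0.4, -0.6, 0.2]
gripper_width: 0.0002
grip_force: 0.0
```

```bash
python3 -c "
from h import *
s=r.read_state();print(s['qpos'].round(4),s['ee_pos'],s['tcp_rot'])"
```

```text
[-8.0800e-01 -1.4890e-01  1.6439e+00  1.0000e-04  1.6459e+00  4.4840e-01] [ 0.42320198 -0.29667219  0.45190322] [ 3.14105134e+00 -4.05876883e-04  3.14435899e-01]
```

Request:
carry_out(series=[{"xyz":[0,0,-40],"yaw":0},{"xyz":[0,0,-80],"yaw":0},{"xyz":[0,0,-120],"yaw":0},{"xyz":[0,0,-160],"yaw":0},{"xyz":[0,0,-200],"yaw":0},{"xyz":[0,0,-200],"yaw":0}])

```text
time: 5.08
ee_pos: [0.4224, -0.2976, 0.6613]
tcp_rot: [3.127, -0.007, 0.315]
contact_force: [0.2, 0.9, 1.9]
gripper_width: 0.0
grip_force: 0.0
```

```bash
python3 -c "
from h import *
s=r.read_state();print(s['qpos'].round(4),s['ee_pos'],s['tcp_rot'])"
```

```text
[-8.1030e-01 -5.1500e-02  1.1772e+00 -1.0000e-04  2.0001e+00  4.4560e-01] [ 0.42238338 -0.29758211  0.66132257] [ 3.12734167 -0.00672433  0.31490134]
```

Request:
carry_out(series=[{"xyz":[0,0,-40],"yaw":0},{"xyz":[0,0,-80],"yaw":0},{"xyz":[0,0,-120],"yaw":0},{"xyz":[0,0,-160],"yaw":0},{"xyz":[0,0,-200],"yaw":0},{"xyz":[0,0,-240],"yaw":0},{"xyz":[0,0,-260],"yaw":0}])

```text
time: 5.67
ee_pos: [0.4112, -0.2913, 0.8703]
tcp_rot: [-3.141, -0.002, 0.315]
contact_force: [0.2, 0.0, 1.1]
gripper_width: -0.0001
grip_force: 0.0
```

```bash
python3 -c "
from h import *
s=r.read_state();print(s['qpos'].round(4),s['ee_pos'],s['tcp_rot'])"
```

```text
[-0.819   0.3728  0.2099  0.0043  2.5587  0.4406] [ 0.41121559 -0.29125694  0.87029626] [-3.14080948e+00 -2.22316957e-03  3.14705523e-01]
```

Request:
carry_out(series=[{"xyz":[0,0,40],"yaw":-5},{"xyz":[0,0,80],"yaw":-10},{"xyz":[0,0,120],"yaw":-15},{"xyz":[0,0,160],"yaw":-20},{"xyz":[0,0,200],"yaw":-25},{"xyz":[0,0,240],"yaw":-30},{"xyz":[0,0,280],"yaw":-35},{"xyz":[0,0,320],"yaw":-35},{"xyz":[0,0,360],"yaw":-35},{"xyz":[0,0,390],"yaw":-35}], jaw=0)

```text
time: 6.5
ee_pos: [0.4117, -0.2903, 0.4976]
tcp_rot: [3.129, -0.0, 0.926]
contact_force: [1.1, -0.6, 0.2]
gripper_width: 0.0857
grip_force: 0.0
```

```bash
python3 -c "
from h import *
s=r.read_state();print(s['qpos'].round(4),s['ee_pos'],s['tcp_rot'])
for c in('top','scene'):
  print(c,proj(c,s['ee_pos']).round(),proj(c,s['ee_pos']+[0,0,.15]).round())
im=[camera('scene')[:,:,::-1],camera('top')[:,:,::-1]]
cv2.imwrite('pics/g1.png',np.vstack([cv2.resize(i,(480,300)) for i in im]))
for n,i in zip('st',im): cv2.imwrite('pics/g_%s.png'%n,i)
"
```

```text
[-0.8169 -0.1773  1.5887  0.0023  1.7181 -0.1715] [ 0.41169135 -0.29026002  0.49756061] [ 3.12934067e+00 -2.02463243e-04  9.25759357e-01]
top [502. 111.] [560.  40.]
scene [299. -29.] [ 295. -106.]
```

View pics/g1.png

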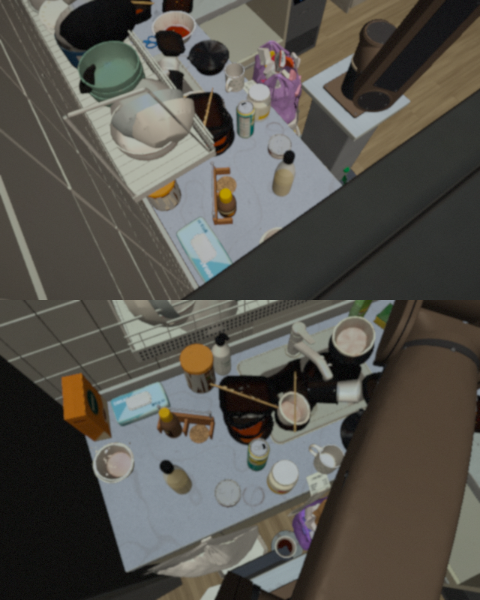

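Both views show the gripper out of frame, with the bottles unchanged. The last calls show that a pose out of reach gets re-based on what the arm achieved, so I may be able to build up a lean by overreaching at a joint limit. I'll model this.

```bash
cat > k.py <<'E'
import numpy as np
from scipy.optimize import least_squares
D=np.array([[.2863,1.5767,1.2786,.675,.2313],[-.1489,1.6439,1.6459,.5168,.4519],[-.0515,1.1772,2.0001,.5167,.6613],[.3728,.2099,2.5587,.5039,.8703],[-.1773,1.5887,1.7181,.5037,.4976]])
def fk(q,p):
    L1,L2,L3,h,a=p; s=q[1]+q[0]; e=s+q[2]
    return np.array([a+L1*np.sin(q[0])+L2*np.sin(s)+L3*np.sin(e),h+L1*np.cos(q[0])+L2*np.cos(s)+L3*np.cos(e),e-np.pi])
f=lambda p:np.ravel([(fk(d[:3],p)[:2]-[np.sqrt(d[3]**2-p[5]**2),d[4]]) for d in D])
def ff(v): 
    p=np.r_[v[:2],.25,v[2:4],v[4]]; return f(np.r_[p[:5],.1008][:6]) if 0 else np.ravel([fk(d[:3],p[:5])[:2]-[np.sqrt(d[3]**2-.1008**2),d[4]] for d in D])
s=least_squares(ff,[.43,.58,.25,0]); p=np.r_[s.x[:2],.25,s.x[2:4]]
if __name__=="__main__":
    print(s.x.round(4),(s.fun*1000).round(1))
    lo,hi=np.array([-.9,.21,.24]),np.array([2.22,2.48,2.81])
    def run(q,d,n,w=1):
        for k in range(n):
            t=fk(q,p); tgt=t+np.r_[np.array(d)*.0417/np.hypot(*d),0]
            q=least_squares(lambda x:(fk(x,p)-tgt)*[1,1,w],np.clip(q,lo+1e-6,hi-1e-6),bounds=(lo,hi)).x
            if k%5==4: print(k+1,q.round(3),fk(q,p).round(3))
        return q
    print("high in/up");q=np.array([-.1773,1.5887,1.7302]);run(q,(-.85,1),40)
    print("in");run(q,(-1,.3),40)
    print("out");run(q,(1,-.1),40)
E
python3 k.py
```

```text
Traceback (most recent call last):
  File "k.py", line 10, in <module>
    s=least_squares(ff,[.43,.58,.25,0]); p=np.r_[s.x[:2],.25,s.x[2:4]]
  File "k.py", line 9, in ff
    p=np.r_[v[:2],.25,v[2:4],v[4]]; return f(np.r_[p[:5],.1008][:6]) if 0 else np.ravel([fk(d[:3],p[:5])[:2]-[np.sqrt(d[3]**2-.1008**2),d[4]] for d in D])
                             ~^^^
IndexError: index 4 is out of bounds for axis 0 with size 4
```

```bash
sed -i '/^f=lambda/d; s/    p=np.r_\[v\[:2\],.25,v\[2:4\],v\[4\]\].*if 0 else/    p=np.r_[v[:2],.25,v[2:4]]; return/' k.py; sed -i 's/fk(d\[:3\],p\[:5\])/fk(d[:3],p)/' k.py; python3 k.py
```

```text
[0.4502 0.5738 0.2156 0.0035] [ 12.7   0.8   2.2   2.3  -4.6   1.  -10.4  -6.3   0.2   2.2]
high in/up
5 [-0.35   1.43   2.061] [0.356 0.659 0.   ]
10 [-0.366  1.086  2.422] [0.221 0.818 0.   ]
15 [-0.217  0.541  2.81 ] [ 0.092  0.949 -0.007]
20 [-0.369  0.648  2.81 ] [ 0.012  0.938 -0.053]
25 [-0.47   0.697  2.81 ] [-0.045  0.927 -0.105]
30 [-0.535  0.708  2.81 ] [-0.087  0.921 -0.158]
35 [-0.577  0.697  2.81 ] [-0.121  0.918 -0.212]
40 [-0.603  0.67   2.81 ] [-0.148  0.918 -0.265]
in
5 [-0.573  1.758  1.957] [0.291 0.56  0.   ]
10 [-0.891  1.759  2.274] [0.091 0.62  0.   ]
15 [-0.9    1.435  2.619] [-0.06   0.739  0.012]
20 [-0.9    1.216  2.81 ] [-0.167  0.791 -0.016]
25 [-0.9    1.153  2.81 ] [-0.186  0.802 -0.079]
30 [-0.9    1.089  2.81 ] [-0.206  0.812 -0.142]
35 [-0.9    1.025  2.81 ] [-0.226  0.82  -0.207]
40 [-0.9   0.96  2.81] [-0.248  0.827 -0.271]
out
5 [0.285 1.143 1.713] [0.698 0.479 0.   ]
10 [0.953 0.21  1.977] [ 0.898  0.454 -0.002]
15 [1.054 0.21  1.837] [ 0.952  0.362 -0.041]
20 [1.139 0.21  1.709] [ 0.993  0.281 -0.083]
25 [1.211 0.21  1.592] [ 1.024  0.211 -0.128]
30 [1.272 0.21  1.485] [ 1.049  0.153 -0.175]
35 [1.323 0.21  1.386] [ 1.068  0.104 -0.222]
40 [1.366 0.21  1.296] [ 1.085  0.063 -0.27 ]
```

Request:
carry_out(series=[{"xyz":[9,-26,-32],"yaw":-7},{"xyz":[18,-52,-64],"yaw":-14},{"xyz":[27,-78,-96],"yaw":-21},{"xyz":[36,-104,-128],"yaw":-28},{"xyz":[45,-130,-160],"yaw":-35},{"xyz":[54,-156,-192],"yaw":-42},{"xyz":[63,-182,-224],"yaw":-49},{"xyz":[72,-208,-256],"yaw":-56},{"xyz":[81,-234,-288],"yaw":-63},{"xyz":[90,-258,-320],"yaw":-70}], jaw=130)

```text
time: 7.43
ee_pos: [0.255, -0.0609, 0.819]
tcp_rot: [3.134, 0.019, 2.153]
contact_force: [0.9, -0.6, 0.2]
gripper_width: 0.0419
grip_force: 0.0
```

```bash
cat > s.py <<'E'
from h import *
from scipy.spatial.transform import Rotation as Ro
s=r.read_state();M=Ro.from_euler("xyz",s["tcp_rot"]).as_matrix()
print(round(s["time"],2),"q",s["qpos"].round(3),"p",s["ee_pos"].round(4));print("lean",np.degrees(np.arccos(-M[2,2])).round(1),"az",np.degrees(np.arctan2(M[1,2],M[0,2])).round(1));print(M.round(3))
E
python3 s.py
```

```text
7.43 q [-0.63  -0.367  1.093  0.     2.395 -1.212] p [ 0.255  -0.0609  0.819 ]
lean 1.2 az -35.4
[[-0.55   0.835  0.017]
 [ 0.835  0.55  -0.012]
 [-0.019  0.007 -1.   ]]
```

Request:
carry_out(series=[{"xyz":[25,-10,-31],"yaw":-3},{"xyz":[50,-20,-62],"yaw":-6},{"xyz":[75,-30,-93],"yaw":-9},{"xyz":[100,-40,-124],"yaw":-12},{"xyz":[125,-50,-155],"yaw":-15},{"xyz":[150,-60,-186],"yaw":-18},{"xyz":[175,-70,-217],"yaw":-21},{"xyz":[200,-80,-248],"yaw":-22},{"xyz":[225,-90,-279],"yaw":-22},{"xyz":[250,-100,-310],"yaw":-22}])

```text
time: 8.27
ee_pos: [0.1022, 0.0828, 0.9671]
tcp_rot: [3.132, 0.048, 2.529]
contact_force: [0.1, -0.4, 0.4]
gripper_width: 0.0417
grip_force: 0.0
```

```bash
python3 s.py
```

```text
8.27 q [-0.158 -0.232  0.511 -0.038  2.814 -1.153] p [0.1022 0.0828 0.9671]
lean 2.8 az -23.5
[[-0.817  0.575  0.045]
 [ 0.574  0.818 -0.02 ]
 [-0.048  0.01  -0.999]]
```

Request:
carry_out(series=[{"xyz":[27,-3,-31],"yaw":0},{"xyz":[54,-6,-62],"yaw":0},{"xyz":[81,-9,-93],"yaw":0},{"xyz":[108,-12,-124],"yaw":0},{"xyz":[135,-15,-155],"yaw":0},{"xyz":[162,-18,-186],"yaw":0},{"xyz":[189,-21,-217],"yaw":0},{"xyz":[216,-24,-248],"yaw":0},{"xyz":[243,-27,-279],"yaw":0},{"xyz":[270,-30,-310],"yaw":0}])

```text
time: 9.1
ee_pos: [-0.0369, 0.1833, 0.9745]
tcp_rot: [3.103, 0.032, 2.532]
contact_force: [0.6, 0.9, -0.1]
gripper_width: 0.0418
grip_force: 0.0
```

```bash
python3 s.py
```

```text
9.1 q [ 1.265 -0.069  0.367 -0.132  2.814  0.177] p [-0.0369  0.1833  0.9745]
lean 2.9 az 14.7
[[-0.82   0.571  0.048]
 [ 0.572  0.82   0.013]
 [-0.032  0.038 -0.999]]
```

```bash
cat > k2.py <<'E'
from k import *
lo,hi=np.array([-.9,.21,.24]),np.array([2.22,2.48,2.81])
for st,d in(((.33,.385),(-.88,-.48)),((.33,.385),(-1,-.3)),((.30,.45),(-1,-.2)),((.3,.3),(-1,-.6))):
    q=least_squares(lambda x:fk(x,p)-np.r_[st,0],[-.5,2.3,1.3],bounds=(lo,hi)).x;print("start",q.round(3),d)
    for k in range(60):
        t=fk(q,p);tgt=t+np.r_[np.array(d)*.0417/np.hypot(*d),0]
        q=least_squares(lambda x:fk(x,p)-tgt,np.clip(q,lo+1e-6,hi-1e-6),bounds=(lo,hi)).x
        if k%10==9: print(k+1,q.round(3),fk(q,p).round(3))
E
python3 k2.py
```

```text
start [-0.578  2.075  1.644] (-0.88, -0.48)
10 [-0.9    2.48   1.622] [0.21  0.241 0.061]
20 [-0.9    2.48   1.703] [0.189 0.243 0.141]
30 [-0.9    2.48   1.779] [0.171 0.246 0.217]
40 [-0.9   2.48  1.85] [0.153 0.251 0.289]
50 [-0.9    2.48   1.917] [0.138 0.256 0.355]
60 [-0.9    2.48   1.979] [0.123 0.262 0.417]
start [-0.578  2.075  1.644] (-1, -0.3)
10 [-0.9   2.37  1.74] [0.205 0.304 0.068]
20 [-0.9    2.48   1.722] [0.185 0.243 0.16 ]
30 [-0.9    2.48   1.808] [0.164 0.248 0.246]
40 [-0.9   2.48  1.89] [0.144 0.253 0.328]
50 [-0.9    2.48   1.967] [0.126 0.26  0.406]
60 [-0.9   2.48  2.04] [0.11  0.268 0.478]
start [-0.628  1.988  1.782] (-1, -0.2)
10 [-0.9    2.065  2.043] [0.162 0.472 0.067]
20 [-0.9    1.866  2.32 ] [0.087 0.574 0.144]
30 [-0.9    1.473  2.761] [-0.086  0.732  0.192]
40 [-0.9    1.355  2.81 ] [-0.128  0.763  0.123]
50 [-0.9    1.269  2.81 ] [-0.152  0.781  0.037]
60 [-0.9    1.174  2.81 ] [-0.179  0.798 -0.057]
start [-0.663  2.269  1.535] (-1, -0.6)
10 [-0.9    2.48   1.627] [0.208 0.241 0.065]
20 [-0.9    2.48   1.705] [0.189 0.243 0.143]
30 [-0.9    2.48   1.778] [0.171 0.246 0.217]
40 [-0.9    2.48   1.847] [0.154 0.25  0.285]
50 [-0.9    2.48   1.911] [0.139 0.255 0.349]
60 [-0.9   2.48  1.97] [0.125 0.261 0.408]
```

Request:
carry_out(series=[{"xyz":[8,-16,34],"yaw":0},{"xyz":[16,-33,68],"yaw":0},{"xyz":[24,-50,102],"yaw":0},{"xyz":[32,-66,136],"yaw":0},{"xyz":[40,-83,170],"yaw":0},{"xyz":[48,-100,204],"yaw":0},{"xyz":[56,-116,238],"yaw":0},{"xyz":[64,-133,272],"yaw":0},{"xyz":[72,-150,306],"yaw":0},{"xyz":[80,-166,340],"yaw":0}])

```text
time: 9.93
ee_pos: [-0.1792, 0.0952, 0.628]
tcp_rot: [3.11, 0.027, 2.532]
contact_force: [0.3, 1.2, 0.1]
gripper_width: 0.0417
grip_force: 0.0
```

```bash
python3 s.py
```

```text
9.93 q [ 2.187 -0.737  1.702 -0.048  2.19   1.198] p [-0.1792  0.0952  0.628 ]
lean 2.4 az 14.6
[[-0.819  0.572  0.04 ]
 [ 0.572  0.82   0.01 ]
 [-0.027  0.032 -0.999]]
```

Request:
carry_out(series=[{"xyz":[13,-10,32],"yaw":0},{"xyz":[26,-20,64],"yaw":0},{"xyz":[38,-30,96],"yaw":0},{"xyz":[50,-40,128],"yaw":0},{"xyz":[63,-50,160],"yaw":0},{"xyz":[76,-60,192],"yaw":0},{"xyz":[88,-70,224],"yaw":0},{"xyz":[99,-77,256],"yaw":0},{"xyz":[60,-77,268],"yaw":0},{"xyz":[20,-77,280],"yaw":0}])

```text
time: 10.77
ee_pos: [-0.2289, 0.0471, 0.3433]
tcp_rot: [3.113, 0.045, 2.532]
contact_force: [0.9, -0.3, 1.3]
gripper_width: 0.042
grip_force: 0.0
```

```bash
python3 s.py
```

```text
10.77 q [ 2.526 -0.886  2.295 -0.03   1.777  1.559] p [-0.2289  0.0471  0.3433]
lean 3.0 az -2.0
[[-0.819  0.571  0.053]
 [ 0.572  0.82  -0.002]
 [-0.045  0.029 -0.999]]
```

Request:
carry_out(series=[{"xyz":[-39,0,14],"yaw":0},{"xyz":[-78,0,28],"yaw":0},{"xyz":[-117,0,42],"yaw":0},{"xyz":[-156,0,56],"yaw":0},{"xyz":[-195,0,70],"yaw":0},{"xyz":[-234,0,84],"yaw":0},{"xyz":[-273,0,98],"yaw":0},{"xyz":[-312,0,112],"yaw":0},{"xyz":[-351,0,126],"yaw":0},{"xyz":[-390,0,140],"yaw":0}])

```text
time: 11.6
ee_pos: [-0.2308, -0.0144, 0.2786]
tcp_rot: [3.109, 0.062, 2.531]
contact_force: [0.2, -0.5, 0.5]
gripper_width: 0.0419
grip_force: 0.0
```

```bash
python3 s.py
```

```text
11.6 q [ 2.773 -0.895  2.413 -0.017  1.692  1.81 ] p [-0.2308 -0.0144  0.2786]
lean 4.0 az -7.1
[[-0.818  0.572  0.07 ]
 [ 0.572  0.82  -0.009]
 [-0.062  0.033 -0.998]]
```

Request:
carry_out(series=[{"xyz":[19,33,10],"yaw":0},{"xyz":[19,46,20],"yaw":0},{"xyz":[-17,64,34],"yaw":0},{"xyz":[-53,82,48],"yaw":0},{"xyz":[-89,100,62],"yaw":0},{"xyz":[-125,118,76],"yaw":0},{"xyz":[-161,136,90],"yaw":0},{"xyz":[-197,154,104],"yaw":0},{"xyz":[-233,172,118],"yaw":0},{"xyz":[-269,190,132],"yaw":0}])

```text
time: 12.43
ee_pos: [-0.2209, 0.0363, 0.2385]
tcp_rot: [3.097, 0.085, 2.53]
contact_force: [-0.3, -0.0, -0.1]
gripper_width: 0.0418
grip_force: 0.0
```

```bash
python3 s.py
```

```text
12.43 q [ 2.562 -0.895  2.484 -0.042  1.64   1.6  ] p [-0.2209  0.0363  0.2385]
lean 5.5 az -7.7
[[-0.816  0.57   0.095]
 [ 0.572  0.82  -0.013]
 [-0.085  0.044 -0.995]]
```

Request:
carry_out(series=[{"xyz":[25,33,0],"yaw":0},{"xyz":[32,70,0],"yaw":0},{"xyz":[28,110,3],"yaw":0},{"xyz":[20,132,8],"yaw":0},{"xyz":[-20,126,20],"yaw":0},{"xyz":[-60,120,32],"yaw":0},{"xyz":[-100,114,44],"yaw":0},{"xyz":[-140,108,56],"yaw":0},{"xyz":[-180,102,68],"yaw":0},{"xyz":[-220,96,80],"yaw":0}])

```text
time: 13.27
ee_pos: [-0.1651, 0.1475, 0.239]
tcp_rot: [3.099, 0.111, 2.532]
contact_force: [0.7, -0.7, -0.4]
gripper_width: 0.0421
grip_force: 0.0
```

```bash
python3 s.py
```

```text
13.27 q [ 2.048 -0.895  2.484 -0.089  1.631  1.083] p [-0.1651  0.1475  0.239 ]
lean 6.8 az -14.1
[[-0.815  0.568  0.115]
 [ 0.569  0.822 -0.029]
 [-0.111  0.042 -0.993]]
```

Request:
carry_out(series=[{"xyz":[-2000,-260,550],"yaw":0},{"xyz":[-2000,-260,550],"yaw":0},{"xyz":[-2000,-260,550],"yaw":0},{"xyz":[-2000,-260,550],"yaw":0},{"xyz":[-2000,-260,550],"yaw":0},{"xyz":[-2000,-260,550],"yaw":0},{"xyz":[-2000,-260,550],"yaw":0},{"xyz":[-2000,-260,550],"yaw":0},{"xyz":[-2000,-260,550],"yaw":0},{"xyz":[-2000,-260,550],"yaw":0}])

```text
time: 14.1
ee_pos: [-0.19, 0.0956, 0.2398]
tcp_rot: [3.095, 0.136, 2.527]
contact_force: [-0.4, 0.4, 0.4]
gripper_width: 0.0419
grip_force: 0.0
```

```bash
python3 s.py
```

```text
14.1 q [ 2.282 -0.895  2.484 -0.078  1.673  1.32 ] p [-0.19    0.0956  0.2398]
lean 8.2 az -16.3
[[-0.809  0.571  0.137]
 [ 0.572  0.82  -0.04 ]
 [-0.135  0.046 -0.99 ]]
```

Request:
carry_out(series=[{"xyz":[5,35,4],"yaw":0},{"xyz":[0,60,6],"yaw":0},{"xyz":[-42,54,16],"yaw":0},{"xyz":[-80,49,26],"yaw":0},{"xyz":[-80,49,26],"yaw":0},{"xyz":[-80,49,26],"yaw":0},{"xyz":[-80,49,26],"yaw":0},{"xyz":[-80,49,26],"yaw":0},{"xyz":[-80,49,26],"yaw":0},{"xyz":[-80,49,26],"yaw":0}])

```text
time: 14.93
ee_pos: [-0.1563, 0.1384, 0.2407]
tcp_rot: [3.097, 0.161, 2.527]
contact_force: [0.2, 0.4, -0.1]
gripper_width: 0.0418
grip_force: 0.0
```

```bash
python3 s.py
```

```text
14.93 q [ 2.06  -0.895  2.484 -0.113  1.676  1.095] p [-0.1563  0.1384  0.2407]
lean 9.6 az -19.6
[[-0.806  0.57   0.157]
 [ 0.569  0.82  -0.056]
 [-0.161  0.044 -0.986]]
```

Request:
carry_out(series=[{"xyz":[-80,-9,26],"yaw":0},{"xyz":[-80,-9,26],"yaw":0},{"xyz":[-80,-9,26],"yaw":0},{"xyz":[-80,-9,26],"yaw":0},{"xyz":[-80,-9,26],"yaw":0},{"xyz":[-80,-9,26],"yaw":0},{"xyz":[-80,-9,26],"yaw":0},{"xyz":[-80,-9,26],"yaw":0},{"xyz":[-80,-9,26],"yaw":0},{"xyz":[-80,-9,26],"yaw":0}])

```text
time: 15.77
ee_pos: [-0.1547, 0.1304, 0.2418]
tcp_rot: [3.098, 0.186, 2.525]
contact_force: [0.1, 0.4, -0.4]
gripper_width: 0.0418
grip_force: 0.0
```

Request:
carry_out(series=[{"xyz":[-80,0,26],"yaw":0},{"xyz":[-80,0,26],"yaw":0},{"xyz":[-80,0,26],"yaw":0},{"xyz":[-80,0,26],"yaw":0},{"xyz":[-80,0,26],"yaw":0},{"xyz":[-80,0,26],"yaw":0},{"xyz":[-80,0,26],"yaw":0},{"xyz":[-80,0,26],"yaw":0},{"xyz":[-80,0,26],"yaw":0},{"xyz":[-80,0,26],"yaw":0}])

```text
time: 16.6
ee_pos: [-0.147, 0.1303, 0.243]
tcp_rot: [3.099, 0.212, 2.524]
contact_force: [-0.1, 0.1, 0.3]
gripper_width: 0.0418
grip_force: 0.0
```

```bash
python3 s.py
```

```text
16.6 q [ 2.062 -0.895  2.484 -0.134  1.723  1.096] p [-0.147   0.1303  0.243 ]
lean 12.4 az -23.9
[[-0.797  0.571  0.196]
 [ 0.566  0.82  -0.087]
 [-0.21   0.042 -0.977]]
```

Request:
carry_out(series=[{"xyz":[-80,-7,26],"yaw":0},{"xyz":[-80,-7,26],"yaw":0},{"xyz":[-80,-7,26],"yaw":0},{"xyz":[-80,-7,26],"yaw":0},{"xyz":[-80,-7,26],"yaw":0},{"xyz":[-80,-7,26],"yaw":0},{"xyz":[-80,-7,26],"yaw":0},{"xyz":[-80,-7,26],"yaw":0},{"xyz":[-80,-7,26],"yaw":0},{"xyz":[-80,-7,26],"yaw":0}])

```text
time: 17.43
ee_pos: [-0.1442, 0.1239, 0.2444]
tcp_rot: [3.1, 0.237, 2.523]
contact_force: [-0.4, 0.0, -0.6]
gripper_width: 0.042
grip_force: 0.0
```

Request:
carry_out(series=[{"xyz":[-80,0,26],"yaw":0},{"xyz":[-80,0,26],"yaw":0},{"xyz":[-80,0,26],"yaw":0},{"xyz":[-80,0,26],"yaw":0},{"xyz":[-80,0,26],"yaw":0},{"xyz":[-80,0,26],"yaw":0},{"xyz":[-80,0,26],"yaw":0},{"xyz":[-80,0,26],"yaw":0},{"xyz":[-80,0,26],"yaw":0},{"xyz":[-80,0,26],"yaw":0}])

```text
time: 18.27
ee_pos: [-0.1363, 0.1242, 0.2459]
tcp_rot: [3.101, 0.262, 2.522]
contact_force: [0.0, 0.7, 0.5]
gripper_width: 0.0417
grip_force: 0.0
```

Request:
carry_out(series=[{"xyz":[-80,-7,26],"yaw":0},{"xyz":[-80,-7,26],"yaw":0},{"xyz":[-80,-7,26],"yaw":0},{"xyz":[-80,-7,26],"yaw":0},{"xyz":[-80,-7,26],"yaw":0},{"xyz":[-80,-7,26],"yaw":0},{"xyz":[-80,-7,26],"yaw":0},{"xyz":[-80,-7,26],"yaw":0},{"xyz":[-80,-7,26],"yaw":0},{"xyz":[-80,-7,26],"yaw":0}])

```text
time: 19.1
ee_pos: [-0.1332, 0.1182, 0.2476]
tcp_rot: [3.102, 0.287, 2.521]
contact_force: [0.6, -0.9, 1.0]
gripper_width: 0.0417
grip_force: 0.0
```

```bash
python3 s.py
```

```text
19.1 q [ 2.066 -0.895  2.484 -0.165  1.792  1.093] p [-0.1332  0.1182  0.2476]
lean 16.6 az -27.7
[[-0.78   0.572  0.253]
 [ 0.558  0.819 -0.133]
 [-0.283  0.038 -0.958]]
```

```bash
cat > w.py <<'E'
import sys,json
from h import *
from scipy.spatial.transform import Rotation as Ro
def rows(p,M,W,n,step=.040):
    pts=[np.array(p)]+[np.array(w) for w in W]; L=np.r_[0,np.cumsum([np.linalg.norm(b-a) for a,b in zip(pts,pts[1:])])]
    out=[]
    for k in range(1,n+1):
        d=min(k*step,L[-1]); X=np.array([np.interp(d,L,[q[i] for q in pts]) for i in range(3)])
        out.append((M.T@(X-pts[0])*1000).round().astype(int).tolist())
    return out,L[-1],X
if __name__=="__main__":
    s=r.read_state();M=Ro.from_euler("xyz",s["tcp_rot"]).as_matrix()
    a=json.loads(sys.argv[1]); n=int(sys.argv[2]); st=float(sys.argv[3]) if len(sys.argv)>3 else .04
    print(round(s["time"],2),s["qpos"].round(3),s["ee_pos"].round(4),s["contact_force"].round(1)); print(M.round(3).tolist()); print(*rows(s["ee_pos"],M,a,n,st))
E
python3 w.py "[[-0.15,0.16,0.38],[-0.08,0.25,0.48],[0.06,0.27,0.5],[0.2,0.26,0.5],[0.33,0.24,0.42],[0.42,0.222,0.32]]" 20
```

```text
19.1 [ 2.066 -0.895  2.484 -0.165  1.792  1.093] [-0.1332  0.1182  0.2476] [ 0.6 -0.9  1. ]
[[-0.78, 0.572, 0.253], [0.558, 0.819, -0.133], [-0.283, 0.038, -0.958]]
[[0, 8, -39], [-1, 17, -78], [-1, 25, -117], [-5, 45, -149], [-14, 76, -172], [-23, 107, -196], [-31, 138, -220], [-55, 167, -224], [-84, 194, -220], [-113, 221, -216], [-142, 247, -212], [-175, 268, -201], [-208, 288, -191], [-240, 309, -180], [-267, 325, -158], [-290, 340, -129], [-314, 354, -100], [-337, 368, -70], [-354, 379, -36], [-370, 389, 0]] 0.864345909866608 [0.37733503 0.23053299 0.36740553]
```

Request:
carry_out(series=[{"xyz":[0,8,-39],"yaw":0},{"xyz":[-1,17,-78],"yaw":0},{"xyz":[-1,25,-117],"yaw":0},{"xyz":[-5,45,-149],"yaw":0},{"xyz":[-14,76,-172],"yaw":0},{"xyz":[-23,107,-196],"yaw":0},{"xyz":[-31,138,-220],"yaw":0},{"xyz":[-55,167,-224],"yaw":0},{"xyz":[-84,194,-220],"yaw":0},{"xyz":[-113,221,-216],"yaw":0}])

```text
time: 19.93
ee_pos: [0.0283, 0.2652, 0.496]
tcp_rot: [3.101, 0.287, 2.522]
contact_force: [-0.1, 0.8, 0.3]
gripper_width: 0.042
grip_force: 0.0
```

```bash
python3 w.py "[[0.06,0.27,0.5],[0.2,0.26,0.5],[0.33,0.24,0.42],[0.42,0.222,0.32]]" 10 0.041
```

```text
19.93 [ 1.344 -0.66   1.94  -0.299  1.921  0.292] [0.0283 0.2652 0.496 ] [-0.1  0.8  0.3]
[[-0.781, 0.571, 0.254], [0.557, 0.82, -0.131], [-0.283, 0.039, -0.958]]
[[-30, 27, 6], [-64, 48, 17], [-97, 69, 27], [-131, 89, 38], [-157, 105, 64], [-181, 120, 94], [-205, 135, 124], [-229, 149, 154], [-244, 159, 190], [-260, 169, 227]] 0.4623336663903069 [0.38529982 0.22894004 0.35855575]
```

Request:
carry_out(series=[{"xyz":[-30,27,6],"yaw":7},{"xyz":[-64,48,17],"yaw":14},{"xyz":[-97,69,27],"yaw":21},{"xyz":[-131,89,38],"yaw":28},{"xyz":[-157,105,64],"yaw":35},{"xyz":[-181,120,94],"yaw":42},{"xyz":[-205,135,124],"yaw":49},{"xyz":[-229,149,154],"yaw":56},{"xyz":[-244,159,190],"yaw":63},{"xyz":[-260,169,227],"yaw":70}])

```text
time: 20.77
ee_pos: [0.3855, 0.2274, 0.3569]
tcp_rot: [2.857, 0.059, 1.289]
contact_force: [-0.0, 1.1, 0.5]
gripper_width: 0.0419
grip_force: 0.0
```

```bash
python3 w.py "[[0.42,0.222,0.30],[0.428,0.218,0.06]]" 9 0.036; python3 -c "
from h import *
print(fit('oil_bottle',OIL,(.505,.163)))"
```

```text
20.77 [ 0.434 -0.39   2.02  -0.235  1.337  0.742] [0.3855 0.2274 0.3569] [-0.   1.1  0.5]
[[0.278, 0.926, 0.254], [0.959, -0.251, -0.132], [-0.058, 0.281, -0.958]]
[[4, 9, 35], [8, 16, 69], [10, 7, 104], [12, -2, 139], [14, -10, 174], [15, -19, 208], [17, -28, 243], [19, -37, 278], [20, -42, 296]] 0.30690582319846643 [0.428 0.218 0.06 ]
(array([0.5049, 0.1627]), np.float64(0.909))
```

Request:
carry_out(series=[{"xyz":[4,9,35],"yaw":7},{"xyz":[8,16,69],"yaw":14},{"xyz":[10,7,104],"yaw":20},{"xyz":[12,-2,139],"yaw":20},{"xyz":[14,-10,174],"yaw":20},{"xyz":[15,-19,208],"yaw":20},{"xyz":[17,-28,243],"yaw":20},{"xyz":[19,-37,278],"yaw":20},{"xyz":[20,-42,296],"yaw":20},{"xyz":[20,-42,296],"yaw":20}])

```text
time: 21.8
ee_pos: [0.4226, 0.2183, 0.0582]
tcp_rot: [2.858, -0.032, 0.963]
contact_force: [-0.2, 0.4, -0.5]
gripper_width: 0.042
grip_force: 0.0
```

```bash
python3 w.py "[[0.428,0.218,0.012]]" 3 0.02; python3 -c "
from h import *
t,s=camera('top'),camera('scene')
cv2.imwrite('pics/c1.png',np.hstack([cv2.resize(t[100:300,130:330,::-1],(400,400)),cv2.resize(s[150:350,250:450,::-1],(400,400))]))"
```

```text
21.8 [ 0.378  0.011  2.263 -0.339  0.71   1.231] [0.4226 0.2183 0.0582] [-0.2  0.4 -0.5]
[[0.571, 0.783, 0.248], [0.821, -0.556, -0.135], [0.032, 0.28, -0.959]]
[[1, -4, 20], [1, -7, 39], [1, -9, 46]] 0.0464647965471802 [0.428 0.218 0.012]
```

View pics/c1.png

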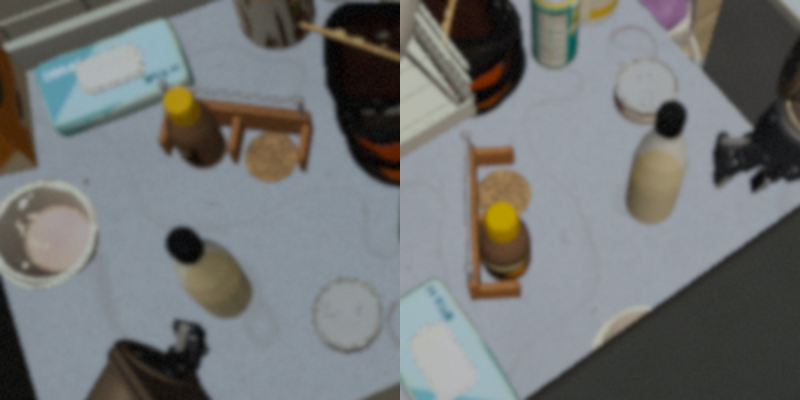

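The left half (top view) shows the gripper behind the bottle with the front finger at (190,330). The right half (scene view) shows it leaning back to the right of the bottle at (730,160). The disc and sauce bottle are unchanged, so I'll lower the gripper and approach.

Request:
carry_out(series=[{"xyz":[1,-4,20],"yaw":0},{"xyz":[1,-7,39],"yaw":0},{"xyz":[1,-9,46],"yaw":0},{"xyz":[1,-9,46],"yaw":0}])

```text
time: 22.23
ee_pos: [0.4309, 0.2187, 0.0152]
tcp_rot: [2.853, -0.039, 0.962]
contact_force: [-0.9, 0.1, 0.6]
gripper_width: 0.0419
grip_force: 0.0
```

```bash
python3 w.py "[[0.4455,0.2050,0.011],[0.4515,0.2007,0.011],[0.47,0.1845,0.011]]" 10 0.007
```

```text
22.23 [ 0.372  0.116  2.258 -0.387  0.609  1.288] [0.4309 0.2187 0.0152] [-0.9  0.1  0.6]
[[0.572, 0.78, 0.254], [0.82, -0.557, -0.132], [0.038, 0.284, -0.958]]
[[-1, 6, 3], [-2, 12, 7], [-3, 18, 10], [-3, 25, 12], [-4, 32, 14], [-5, 38, 16], [-5, 45, 18], [-6, 48, 19], [-6, 48, 19], [-6, 48, 19]] 0.05239151547404412 [0.47   0.1845 0.011 ]
```

Request:
carry_out(series=[{"xyz":[-1,6,3],"yaw":0},{"xyz":[-2,12,5],"yaw":0},{"xyz":[-3,18,7],"yaw":0},{"xyz":[-3,24,9],"yaw":0},{"xyz":[-4,29,11],"yaw":0},{"xyz":[-5,34,12],"yaw":0},{"xyz":[-5,38,13],"yaw":0},{"xyz":[-6,42,15],"yaw":0},{"xyz":[-6,45,16],"yaw":0},{"xyz":[-6,47,16],"yaw":0}])

```text
time: 23.07
ee_pos: [0.4675, 0.1846, 0.0118]
tcp_rot: [2.855, -0.037, 0.961]
contact_force: [-1.9, 1.1, 0.4]
gripper_width: 0.0422
grip_force: 1.0
```

```bash
python3 w.py "[[0.5565,0.110,0.011]]" 10 0.007;  python3 -c "
from h import *
print(fit('oil_bottle',OIL,(.51,.155)))
t,s=camera('top'),camera('scene')
cv2.imwrite('pics/c2.png',np.hstack([cv2.resize(t[150:300,180:330,::-1],(400,400)),cv2.resize(s[180:300,300:420,::-1],(400,400))]))"
```

```text
23.07 [ 0.272  0.152  2.226 -0.364  0.582  1.175] [0.4675 0.1846 0.0118] [-1.9  1.1  0.4]
[[0.572, 0.78, 0.252], [0.819, -0.558, -0.133], [0.037, 0.283, -0.958]]
[[-1, 7, 2], [-1, 13, 4], [-2, 20, 6], [-2, 27, 8], [-3, 33, 10], [-4, 40, 12], [-4, 47, 14], [-5, 53, 16], [-6, 60, 18], [-6, 67, 20]] 0.11609483818097861 [0.52117671 0.13961257 0.01130796]
(array([0.5292, 0.1415]), np.float64(0.663))
```

View pics/c2.png

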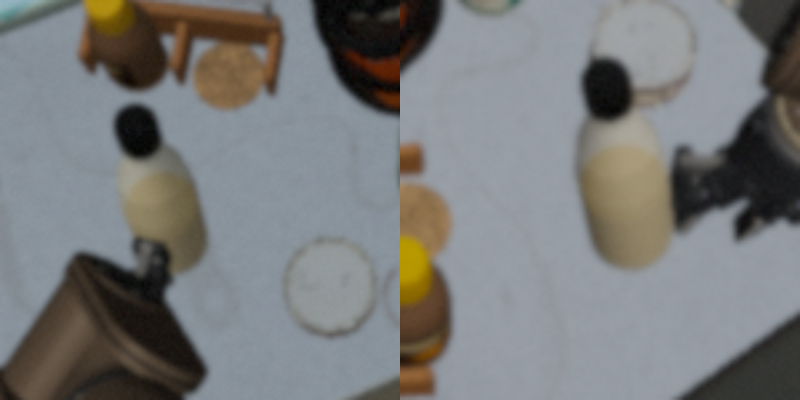

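The bottle seems to tilt forward: its cap has shifted relative to the foot in both views. I'll measure the tilt.

```bash
cat > tilt.py <<'E'
from h import *
from scipy.spatial.transform import Rotation as Ro
def tb(cam,x,y,tx,ty):
    R=Ro.from_rotvec([-ty,tx,0]).as_matrix(); im=np.zeros((400,640),bool)   # tx: lean to +x, ty: lean to +y
    for (z0,r0),(z1,r1) in zip(OIL,OIL[1:]): im|=hull(cam,np.array(cyl(0,0,z0,z1,r0,r1))@R.T+[x,y,0])
    return im
def fit4(x0):
    R={}
    for c in("top","scene"):
        camera(c); o=models.regions_of(c,"oil_bottle")
        if o: R[c]=o[0]["region"]; print(c,round(o[0]["score"],2),R[c].sum())
    f=lambda v:-sum(iou(tb(c,*v),m) for c,m in R.items())/len(R)
    x0=np.array(x0,float); b=minimize(f,x0,method="Nelder-Mead",options=dict(initial_simplex=np.vstack([x0]+[x0+d for d in np.diag([.02,.02,.15,.15])]),xatol=1e-3,fatol=1e-4))
    return b.x.round(3),round(-b.fun,3)
if __name__=="__main__":
    print(fit4((.523,.145,0,0))); s=r.read_state();print(s["time"],s["contact_force"].round(1),s["ee_pos"])
E
python3 tilt.py
```

```text
scene 0.85 1398
(array([ 0.51 ,  0.15 ,  0.127, -0.089]), np.float64(0.935))
23.5667 [-1.  -0.  -0.1] [0.46746547 0.18492666 0.01199313]
```

The bottle is leaning forward about 9° and resting stably on the finger. The sloped finger back touches too high, so I'll retreat slowly to let it settle, then build more lean and push with the finger sides.

Request:
carry_out(series=[{"xyz":[0,-3,-1],"yaw":0},{"xyz":[0,-6,-2],"yaw":0},{"xyz":[0,-9,-3],"yaw":0},{"xyz":[0,-12,-4],"yaw":0},{"xyz":[0,-15,-5],"yaw":0},{"xyz":[0,-19,-7],"yaw":0},{"xyz":[0,-26,-10],"yaw":0},{"xyz":[0,-40,-20],"yaw":0},{"xyz":[0,-50,-50],"yaw":0},{"xyz":[0,-46,-90],"yaw":0}], jaw=255)

```text
time: 24.4
ee_pos: [0.4037, 0.2218, 0.0816]
tcp_rot: [2.861, -0.029, 0.961]
contact_force: [1.2, 0.8, -0.3]
gripper_width: 0.0002
grip_force: 0.0
```

```bash
python3 tilt.py;  python3 w.py "[[0.38,0.235,0.38],[0.25,0.25,0.48],[0.06,0.27,0.5],[-0.08,0.25,0.46],[-0.15,0.16,0.35],[-0.135,0.12,0.25]]" 24 .0415
```

```text
top 0.85 1286
scene 0.6 1319
(array([ 0.516,  0.154, -0.007,  0.   ]), np.float64(0.909))
24.6 [-0.   0.4 -0.5] [0.40945566 0.22336309 0.08696812]
24.6 [ 0.401 -0.069  2.275 -0.323  0.77   1.23 ] [0.4095 0.2234 0.087 ] [-0.   0.4 -0.5]
[[0.571, 0.78, 0.257], [0.82, -0.558, -0.131], [0.041, 0.285, -0.958]]
[[1, 8, -41], [1, 15, -82], [2, 23, -122], [3, 31, -163], [3, 38, -204], [4, 46, -245], [5, 53, -286], [-8, 36, -319], [-23, 15, -352], [-37, -5, -385], [-52, -26, -418], [-71, -58, -435], [-91, -91, -450], [-111, -124, -465], [-131, -157, -481], [-153, -190, -491], [-180, -221, -490], [-208, -252, -488], [-236, -283, -487], [-266, -297, -467], [-297, -306, -441], [-328, -316, -415], [-359, -325, -389], [-371, -324, -350]] 1.0656708372099943 [-0.14461041  0.14562775  0.31406937]
```

```bash
python3 w.py "[[0.32,0.235,0.32],[0.06,0.265,0.43],[-0.1,0.22,0.36],[-0.137,0.122,0.25]]" 10 .0415
```

```text
24.6 [ 0.401 -0.069  2.275 -0.323  0.77   1.23 ] [0.4095 0.2234 0.087 ] [-0.   0.4 -0.5]
[[0.571, 0.78, 0.257], [0.82, -0.558, -0.131], [0.041, 0.285, -0.958]]
[[-5, -2, -41], [-11, -3, -82], [-16, -5, -123], [-21, -6, -165], [-27, -8, -206], [-32, -10, -247], [-49, -37, -273], [-66, -64, -299], [-84, -92, -324], [-101, -119, -350]] 0.866029426835623 [0.16878419 0.25244798 0.38397592]
```

Request:
carry_out(series=[{"xyz":[-5,-2,-41],"yaw":-3},{"xyz":[-11,-3,-82],"yaw":-10},{"xyz":[-16,-5,-123],"yaw":-17},{"xyz":[-21,-6,-165],"yaw":-24},{"xyz":[-27,-8,-206],"yaw":-31},{"xyz":[-32,-10,-247],"yaw":-38},{"xyz":[-49,-37,-273],"yaw":-45},{"xyz":[-66,-64,-299],"yaw":-52},{"xyz":[-84,-92,-324],"yaw":-59},{"xyz":[-101,-119,-350],"yaw":-66}])

```text
time: 25.43
ee_pos: [0.1682, 0.2519, 0.3822]
tcp_rot: [2.991, 0.248, 2.092]
contact_force: [-0.3, 1.6, -0.4]
gripper_width: -0.0
grip_force: 0.0
```

```bash
python3 w.py "[[0.06,0.265,0.43],[-0.1,0.22,0.36],[-0.137,0.122,0.25]]" 10 .0415
```

```text
25.43 [ 0.879 -0.696  2.16  -0.284  1.618  0.316] [0.1682 0.2519 0.3822] [-0.3  1.6 -0.4]
[[-0.483, 0.839, 0.251], [0.841, 0.525, -0.135], [-0.245, 0.146, -0.958]]
[[18, -27, -26], [36, -54, -52], [53, -82, -74], [66, -121, -66], [79, -159, -59], [92, -198, -51], [105, -237, -43], [100, -266, -18], [90, -293, 12], [80, -320, 42]] 0.4512213175079188 [-0.12817705  0.1453689   0.2762304 ]
```

Request:
carry_out(series=[{"xyz":[18,-27,-26],"yaw":-7},{"xyz":[36,-54,-52],"yaw":-14},{"xyz":[53,-82,-74],"yaw":-21},{"xyz":[66,-121,-66],"yaw":-24},{"xyz":[79,-159,-59],"yaw":-24},{"xyz":[92,-198,-51],"yaw":-24},{"xyz":[105,-237,-43],"yaw":-24},{"xyz":[100,-266,-18],"yaw":-24},{"xyz":[90,-293,12],"yaw":-24},{"xyz":[84,-310,69],"yaw":-24}])

```text
time: 26.27
ee_pos: [-0.1158, 0.1577, 0.2658]
tcp_rot: [3.103, 0.288, 2.525]
contact_force: [-0.8, 0.6, 0.2]
gripper_width: 0.0
grip_force: 0.0
```

```bash
python3 s.py
```

```text
26.27 q [ 1.929 -0.843  2.431 -0.196  1.769  0.951] p [-0.1158  0.1577  0.2658]
lean 16.6 az -27.6
[[-0.782  0.569  0.254]
 [ 0.554  0.822 -0.132]
 [-0.284  0.037 -0.958]]
```

Request:
carry_out(series=[{"xyz":[-78,-30,42],"yaw":0},{"xyz":[-78,-30,42],"yaw":0},{"xyz":[-78,-30,42],"yaw":0},{"xyz":[-78,-30,42],"yaw":0},{"xyz":[-78,-30,42],"yaw":0},{"xyz":[-78,-30,42],"yaw":0},{"xyz":[-78,-30,42],"yaw":0},{"xyz":[-78,-30,42],"yaw":0},{"xyz":[-78,-30,42],"yaw":0},{"xyz":[-78,-30,42],"yaw":0}])

```text
time: 27.1
ee_pos: [-0.1111, 0.1344, 0.2493]
tcp_rot: [3.106, 0.313, 2.519]
contact_force: [-0.1, 0.3, 0.2]
gripper_width: -0.0002
grip_force: 0.0
```

```bash
python3 s.py
```

```text
27.1 q [ 1.956 -0.895  2.484 -0.2    1.796  0.981] p [-0.1111  0.1344  0.2493]
lean 18.0 az -29.1
[[-0.773  0.574  0.27 ]
 [ 0.555  0.818 -0.15 ]
 [-0.308  0.034 -0.951]]
```

Request:
carry_out(series=[{"xyz":[-79,-20,36],"yaw":0},{"xyz":[-79,-20,36],"yaw":0},{"xyz":[-79,-20,36],"yaw":0},{"xyz":[-79,-20,36],"yaw":0},{"xyz":[-79,-20,36],"yaw":0},{"xyz":[-79,-20,36],"yaw":0},{"xyz":[-79,-20,36],"yaw":0},{"xyz":[-79,-20,36],"yaw":0},{"xyz":[-79,-20,36],"yaw":0},{"xyz":[-79,-20,36],"yaw":0}])

```text
time: 27.93
ee_pos: [-0.1133, 0.1238, 0.2513]
tcp_rot: [3.109, 0.336, 2.519]
contact_force: [1.0, 1.1, -1.1]
gripper_width: -0.0
grip_force: 0.0
```

Request:
carry_out(series=[{"xyz":[-79,-16,36],"yaw":0},{"xyz":[-79,-16,36],"yaw":0},{"xyz":[-79,-16,36],"yaw":0},{"xyz":[-79,-16,36],"yaw":0},{"xyz":[-79,-16,36],"yaw":0},{"xyz":[-79,-16,36],"yaw":0},{"xyz":[-79,-16,36],"yaw":0},{"xyz":[-79,-16,36],"yaw":0},{"xyz":[-79,-16,36],"yaw":0},{"xyz":[-79,-16,36],"yaw":0}])

```text
time: 28.77
ee_pos: [-0.1145, 0.1139, 0.2533]
tcp_rot: [3.111, 0.36, 2.518]
contact_force: [0.2, -0.4, 0.1]
gripper_width: 0.0001
grip_force: 0.0
```

```bash
python3 s.py
```

```text
28.77 q [ 2.026 -0.895  2.484 -0.203  1.854  1.046] p [-0.1145  0.1139  0.2533]
lean 20.7 az -30.8
[[-0.76   0.575  0.304]
 [ 0.547  0.818 -0.181]
 [-0.352  0.029 -0.935]]
```

Request:
carry_out(series=[{"xyz":[-79,-10,40],"yaw":0},{"xyz":[-79,-10,40],"yaw":0},{"xyz":[-79,-10,40],"yaw":0},{"xyz":[-79,-10,40],"yaw":0},{"xyz":[-79,-10,40],"yaw":0},{"xyz":[-79,-10,40],"yaw":0},{"xyz":[-79,-10,40],"yaw":0},{"xyz":[-79,-10,40],"yaw":0},{"xyz":[-79,-10,40],"yaw":0},{"xyz":[-79,-10,40],"yaw":0}])

```text
time: 29.6
ee_pos: [-0.1126, 0.1077, 0.2554]
tcp_rot: [3.113, 0.383, 2.517]
contact_force: [-0.7, -0.0, -0.2]
gripper_width: -0.0003
grip_force: 0.0
```

Request:
carry_out(series=[{"xyz":[-79,-6,42],"yaw":0},{"xyz":[-79,-6,42],"yaw":0},{"xyz":[-79,-6,42],"yaw":0},{"xyz":[-79,-6,42],"yaw":0},{"xyz":[-79,-6,42],"yaw":0},{"xyz":[-79,-6,42],"yaw":0},{"xyz":[-79,-6,42],"yaw":0},{"xyz":[-79,-6,42],"yaw":0},{"xyz":[-79,-6,42],"yaw":0},{"xyz":[-79,-6,42],"yaw":0}])

```text
time: 30.43
ee_pos: [-0.108, 0.1048, 0.2576]
tcp_rot: [3.115, 0.406, 2.517]
contact_force: [-0.3, 0.9, -0.6]
gripper_width: -0.0
grip_force: 0.0
```

Request:
carry_out(series=[{"xyz":[-79,-3,44],"yaw":0},{"xyz":[-79,-3,44],"yaw":0},{"xyz":[-79,-3,44],"yaw":0},{"xyz":[-79,-3,44],"yaw":0},{"xyz":[-79,-3,44],"yaw":0},{"xyz":[-79,-3,44],"yaw":0},{"xyz":[-79,-3,44],"yaw":0},{"xyz":[-79,-3,44],"yaw":0},{"xyz":[-79,-3,44],"yaw":0},{"xyz":[-79,-3,44],"yaw":0}])

```text
time: 31.27
ee_pos: [-0.1004, 0.1058, 0.2599]
tcp_rot: [3.117, 0.429, 2.516]
contact_force: [-0.1, -0.1, 0.4]
gripper_width: 0.0003
grip_force: 0.0
```

```bash
python3 s.py; python3 w.py "[[-0.12,0.16,0.36],[-0.06,0.24,0.44],[0.06,0.265,0.45],[0.3,0.24,0.34],[0.42,0.222,0.20]]" 10 .0415
```

```text
31.27 q [ 2.013 -0.895  2.484 -0.238  1.913  1.023] p [-0.1004  0.1058  0.2599]
lean 24.6 az -32.4
[[-0.737  0.577  0.352]
 [ 0.532  0.817 -0.223]
 [-0.416  0.023 -0.909]]
31.27 [ 2.013 -0.895  2.484 -0.238  1.913  1.023] [-0.1004  0.1058  0.2599] [-0.1 -0.1  0.4]
[[-0.737, 0.577, 0.352], [0.532, 0.817, -0.223], [-0.416, 0.023, -0.909]]
[[1, 13, -40], [1, 25, -79], [-1, 42, -115], [-12, 75, -137], [-23, 108, -160], [-37, 141, -178], [-63, 171, -169], [-90, 202, -160], [-116, 230, -147], [-139, 248, -117]] 0.8170153185917302 [0.10383959 0.26043338 0.42990685]
```

Request:
carry_out(series=[{"xyz":[1,13,-40],"yaw":0},{"xyz":[1,25,-79],"yaw":0},{"xyz":[-1,42,-115],"yaw":0},{"xyz":[-12,75,-137],"yaw":0},{"xyz":[-23,108,-160],"yaw":0},{"xyz":[-37,141,-178],"yaw":0},{"xyz":[-63,171,-169],"yaw":0},{"xyz":[-90,202,-160],"yaw":0},{"xyz":[-116,230,-147],"yaw":0},{"xyz":[-139,248,-117],"yaw":0}])

```text
time: 32.1
ee_pos: [0.1065, 0.2614, 0.4327]
tcp_rot: [3.11, 0.429, 2.514]
contact_force: [0.4, 0.4, 0.0]
gripper_width: -0.0002
grip_force: 0.0
```

```bash
python3 w.py "[[0.3,0.24,0.32],[0.428,0.217,0.15],[0.43,0.216,0.06]]" 10 .0415; python3 tilt.py
```

```text
32.1 [ 1.189 -0.653  2.07  -0.433  1.781  0.16 ] [0.1065 0.2614 0.4327] [0.4 0.4 0. ]
[[-0.736, 0.577, 0.354], [0.534, 0.817, -0.219], [-0.416, 0.028, -0.909]]
[[-20, 17, 32], [-40, 34, 65], [-59, 50, 97], [-79, 67, 130], [-99, 84, 162], [-111, 97, 199], [-118, 106, 239], [-125, 116, 278], [-132, 126, 318], [-139, 135, 358]] 0.5290415869895094 [0.41363926 0.21958044 0.16907285]
top 0.76 1302
scene 0.97 1394
(array([ 0.517,  0.156, -0.003, -0.001]), np.float64(0.914))
32.3 [-0.3  0.4  0.3] [0.10477427 0.25980999 0.42916091]
```

Request:
carry_out(series=[{"xyz":[-20,17,32],"yaw":0},{"xyz":[-40,34,65],"yaw":0},{"xyz":[-59,50,97],"yaw":0},{"xyz":[-79,67,130],"yaw":0},{"xyz":[-99,84,162],"yaw":0},{"xyz":[-111,97,199],"yaw":0},{"xyz":[-118,106,239],"yaw":0},{"xyz":[-125,116,278],"yaw":0},{"xyz":[-132,126,318],"yaw":0},{"xyz":[-139,135,358],"yaw":0}])

```text
time: 33.13
ee_pos: [0.4105, 0.2188, 0.1648]
tcp_rot: [3.114, 0.43, 2.52]
contact_force: [0.6, 0.3, 0.7]
gripper_width: -0.0001
grip_force: 0.0
```

```bash
python3 w.py "[[0.438,0.211,0.03],[0.442,0.208,0.015],[0.474,0.185,0.015]]" 10 .025
```

```text
33.13 [ 0.463 -0.199  2.251 -0.467  0.909 -0.234] [0.4105 0.2188 0.1648] [0.6 0.3 0.7]
[[-0.739, 0.573, 0.354], [0.53, 0.819, -0.22], [-0.417, 0.025, -0.909]]
[[6, 1, 24], [11, 2, 49], [17, 3, 73], [23, 4, 97], [29, 5, 122], [33, 6, 146], [14, 5, 159], [-2, 5, 166], [-2, 5, 166], [-2, 5, 166]] 0.19303902994082256 [0.474 0.185 0.015]
```

Request:
carry_out(series=[{"xyz":[8,1,33],"yaw":0},{"xyz":[16,3,68],"yaw":0},{"xyz":[24,4,104],"yaw":0},{"xyz":[30,5,130],"yaw":0},{"xyz":[33,6,144],"yaw":0},{"xyz":[22,5,151],"yaw":0},{"xyz":[8,5,158],"yaw":0},{"xyz":[4,5,160],"yaw":0}])

```text
time: 33.8
ee_pos: [0.4671, 0.1892, 0.0185]
tcp_rot: [3.116, 0.43, 2.52]
contact_force: [-0.0, 0.0, 0.7]
gripper_width: 0.0
grip_force: 0.0
```

```bash
python3 tilt.py;python3 w.py "[[0.480,0.180,0.015],[0.575,0.0975,0.015],[0.6225,0.069,0.015]]" 10 .006
```

```text
top 0.68 1267
scene 0.98 1388
(array([ 0.511,  0.154,  0.017, -0.   ]), np.float64(0.913))
34.0 [-0.4  0.2 -0.1] [0.46598435 0.18851586 0.01869572]
34.0 [ 0.347  0.145  2.248 -0.652  0.573 -0.082] [0.466  0.1885 0.0187] [-0.4  0.2 -0.1]
[[-0.738, 0.575, 0.353], [0.531, 0.817, -0.222], [-0.416, 0.023, -0.909]]
[[-5, 0, 4], [-10, 1, 7], [-14, 1, 11], [-20, 0, 13], [-25, 0, 16], [-31, -1, 18], [-36, -2, 21], [-42, -2, 23], [-47, -3, 26], [-52, -3, 28]] 0.19802754458940783 [0.51260897 0.15168168 0.015     ]
```

Request:
carry_out(series=[{"xyz":[-5,0,4],"yaw":0},{"xyz":[-10,1,7],"yaw":0},{"xyz":[-14,1,10],"yaw":0},{"xyz":[-19,0,12],"yaw":0},{"xyz":[-23,0,14],"yaw":0},{"xyz":[-27,-1,15],"yaw":0},{"xyz":[-30,-1,16],"yaw":0}])

```text
time: 34.58
ee_pos: [0.4933, 0.166, 0.0157]
tcp_rot: [3.118, 0.428, 2.516]
contact_force: [-1.0, 0.8, -0.2]
gripper_width: -0.0001
grip_force: 0.7
```

```bash
python3 tilt.py;python3 w.py "[[0.575,0.0975,0.015],[0.6225,0.069,0.015]]" 10 .006
```

```text
top 0.82 1320
(array([ 0.53 ,  0.145,  0.   , -0.007]), np.float64(0.948))
34.7833 [-0.7 -1.2 -0.6] [0.49379373 0.16653973 0.01628898]
34.78 [ 0.281  0.176  2.218 -0.644  0.547 -0.147] [0.4938 0.1665 0.0163] [-0.7 -1.2 -0.6]
[[-0.737, 0.577, 0.352], [0.532, 0.816, -0.224], [-0.416, 0.023, -0.909]]
[[-5, -1, 3], [-11, -1, 5], [-16, -2, 8], [-22, -2, 10], [-27, -3, 13], [-32, -3, 15], [-38, -4, 18], [-43, -4, 20], [-49, -5, 23], [-54, -5, 25]] 0.16198956529139757 [0.53950274 0.12767896 0.01556344]
```

Request:
carry_out(series=[{"xyz":[-4,0,2],"yaw":0},{"xyz":[-9,-1,4],"yaw":0},{"xyz":[-15,-2,7],"yaw":0},{"xyz":[-21,-2,10],"yaw":0},{"xyz":[-27,-3,13],"yaw":0},{"xyz":[-33,-3,15],"yaw":0},{"xyz":[-39,-4,18],"yaw":0},{"xyz":[-44,-4,20],"yaw":0},{"xyz":[-48,-5,22],"yaw":0},{"xyz":[-51,-5,23],"yaw":0}])

```text
time: 35.62
ee_pos: [0.5365, 0.1297, 0.016]
tcp_rot: [3.117, 0.429, 2.516]
contact_force: [-0.8, 0.8, -1.4]
gripper_width: 0.0
grip_force: 0.8
```

```bash
sed -i 's/(.523,.145,0,0)/(.57,.105,0,0)/' tilt.py; python3 tilt.py;python3 w.py "[[0.575,0.0975,0.015],[0.6225,0.069,0.015]]" 10 .006
```

```text
top 0.69 1215
scene 0.7 1327
(array([ 0.573,  0.111, -0.007,  0.003]), np.float64(0.888))
35.8167 [ 0.7 -0.1  0.3] [0.53663705 0.13022157 0.01653085]
35.82 [ 0.184  0.219  2.164 -0.613  0.516 -0.265] [0.5366 0.1302 0.0165] [ 0.7 -0.1  0.3]
[[-0.737, 0.577, 0.352], [0.532, 0.816, -0.223], [-0.417, 0.023, -0.909]]
[[-5, -1, 3], [-11, -1, 5], [-16, -2, 8], [-21, -2, 11], [-27, -3, 13], [-32, -3, 16], [-38, -4, 18], [-43, -4, 21], [-48, -4, 24], [-54, -4, 26]] 0.10583966794193173 [0.58319281 0.09258431 0.015     ]
```

Request:
carry_out(series=[{"xyz":[4,4,-1],"yaw":2},{"xyz":[4,8,-2],"yaw":5},{"xyz":[0,8,0],"yaw":5},{"xyz":[-4,7,2],"yaw":5},{"xyz":[-10,6,4],"yaw":5},{"xyz":[-17,4,7],"yaw":5},{"xyz":[-24,3,10],"yaw":5},{"xyz":[-31,2,14],"yaw":5},{"xyz":[-37,1,16],"yaw":5},{"xyz":[-41,0,18],"yaw":5}])

```text
time: 36.65
ee_pos: [0.5736, 0.1035, 0.017]
tcp_rot: [3.077, 0.425, 2.419]
contact_force: [-1.1, 0.6, -1.1]
gripper_width: 0.0
grip_force: 0.7
```

```bash
sed -i 's/(.57,.105,0,0)/(.605,.075,0,0)/' tilt.py; python3 tilt.py;python3 w.py "[[0.575,0.0975,0.015],[0.6225,0.069,0.015]]" 2 .006; python3 -c "
from h import *
t,s=camera('top'),camera('scene')
cv2.imwrite('pics/c3.png',np.hstack([cv2.resize(t[130:250,190:310,::-1],(400,400)),cv2.resize(s[180:300,270:390,::-1],(400,400))]))"
```

```text
top 0.86 1390
scene 0.96 1353
(array([0.605, 0.08 , 0.008, 0.004]), np.float64(0.924))
36.85 [ 0.8 -0.3 -0.7] [0.57325757 0.10418358 0.01722755]
36.85 [ 0.12   0.265  2.104 -0.579  0.503 -0.27 ] [0.5733 0.1042 0.0172] [ 0.8 -0.3 -0.7]
[[-0.684, 0.639, 0.352], [0.602, 0.767, -0.224], [-0.413, 0.059, -0.909]]
[[-4, -3, 3], [-9, -3, 6]] 0.06265133174816777 [0.57906684 0.0950599  0.015     ]
```

View pics/c3.png

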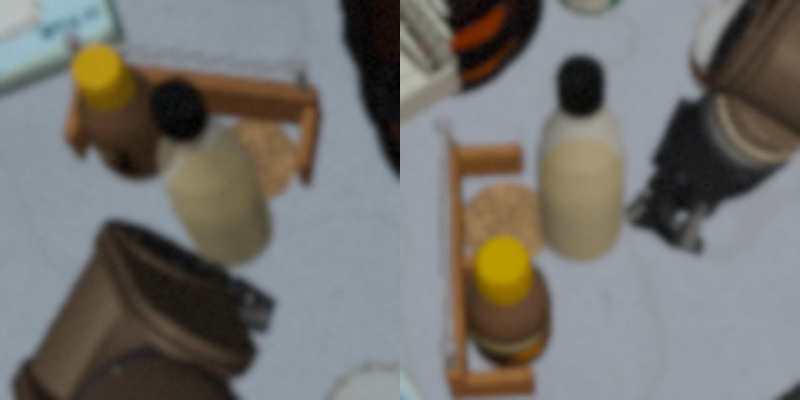

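The top view (left) shows the bottle's foot at (238,235), just short of the disc at (265,165). The scene view (right) shows the bottle upright at (582,235), in line with the disc at (505,221), and the fingertips at its foot. Next I push straight in.

Request:
carry_out(series=[{"xyz":[3,-2,-1],"yaw":-4},{"xyz":[4,-5,-2],"yaw":-8},{"xyz":[0,-4,0],"yaw":-8},{"xyz":[-5,-4,2],"yaw":-8},{"xyz":[-11,-3,5],"yaw":-8},{"xyz":[-18,-3,8],"yaw":-8},{"xyz":[-25,-2,11],"yaw":-8},{"xyz":[-32,-1,14],"yaw":-8},{"xyz":[-38,0,17],"yaw":-8},{"xyz":[-42,0,19],"yaw":-8}])

```text
time: 37.78
ee_pos: [0.6093, 0.0743, 0.0171]
tcp_rot: [3.14, 0.43, 2.573]
contact_force: [-0.9, 0.6, -1.1]
gripper_width: 0.0
grip_force: 0.7
```

```bash
sed -i 's/(.605,.075,0,0)/(.645,.05,0,0)/' tilt.py; python3 tilt.py;python3 w.py "[[0.6235,0.0655,0.0165]]" 8 .004
```

```text
top 0.82 1229
scene 0.77 1232
(array([ 0.646,  0.054, -0.006,  0.005]), np.float64(0.851))
37.9833 [ 0.3 -0.5  0.2] [0.60879079 0.07477649 0.01740707]
37.98 [ 0.056  0.311  2.041 -0.54   0.493 -0.505] [0.6088 0.0748 0.0174] [ 0.3 -0.5  0.2]
[[-0.766, 0.538, 0.353], [0.489, 0.843, -0.224], [-0.417, 0.001, -0.909]]
[[-4, 0, 2], [-7, 0, 4], [-11, 0, 6], [-14, 0, 7], [-15, 0, 8], [-15, 0, 8], [-15, 0, 8], [-15, 0, 8]] 0.01741369655976433 [0.6235 0.0655 0.0165]
```

Request:
carry_out(series=[{"xyz":[-4,0,2],"yaw":0},{"xyz":[-8,0,4],"yaw":0},{"xyz":[-11,0,5],"yaw":0},{"xyz":[-13,0,6],"yaw":0},{"xyz":[-15,0,7],"yaw":0},{"xyz":[-15,0,7],"yaw":0}])

```text
time: 38.48
ee_pos: [0.6215, 0.0665, 0.0168]
tcp_rot: [3.142, 0.428, 2.573]
contact_force: [-5.8, 3.0, 4.5]
gripper_width: -0.0002
grip_force: 3.4
```

Request:
carry_out(series=[{"xyz":[-1,0,0],"yaw":0},{"xyz":[-2,0,1],"yaw":0},{"xyz":[-2,0,1],"yaw":0}])

```text
time: 38.73
ee_pos: [0.6217, 0.0663, 0.0163]
tcp_rot: [-3.141, 0.425, 2.573]
contact_force: [-13.0, 7.9, 10.2]
gripper_width: 0.0001
grip_force: 7.5
```

Request:
carry_out(series=[{"xyz":[-1,0,0],"yaw":0},{"xyz":[-2,0,1],"yaw":0},{"xyz":[-2,0,1],"yaw":0}])

```text
time: 38.98
ee_pos: [0.6219, 0.0662, 0.0158]
tcp_rot: [-3.139, 0.423, 2.573]
contact_force: [-19.6, 12.4, 14.7]
gripper_width: -0.0
grip_force: 11.8
```

```bash
sed -i 's/(.645,.05,0,0)/(.655,.045,0,0)/' tilt.py; python3 tilt.py
```

```text
scene 0.73 1264
(array([0.648, 0.034, 0.031, 0.058]), np.float64(0.9))
39.1833 [-19.3  13.2  13.5] [0.62188698 0.06621479 0.01574925]
```

Request:
carry_out(series=[{"xyz":[3,0,-1],"yaw":0},{"xyz":[7,0,-4],"yaw":0},{"xyz":[14,0,-8],"yaw":0},{"xyz":[28,0,-15],"yaw":0},{"xyz":[50,0,-28],"yaw":0},{"xyz":[75,0,-50],"yaw":0},{"xyz":[90,0,-85],"yaw":0},{"xyz":[100,0,-120],"yaw":0},{"xyz":[110,0,-155],"yaw":0},{"xyz":[115,0,-190],"yaw":0}])

```text
time: 40.02
ee_pos: [0.4692, 0.1627, 0.1422]
tcp_rot: [3.141, 0.429, 2.574]
contact_force: [0.7, -0.2, -0.3]
gripper_width: -0.0001
grip_force: 0.0
```

```bash
python3 tilt.py; python3 -c "
from h import *
t,s=camera('top'),camera('scene')
cv2.imwrite('pics/c4.png',np.hstack([cv2.resize(t[120:300,190:370,::-1],(400,400)),cv2.resize(s[150:310,270:430,::-1],(400,400))]))"; python3 s.py
```

```text
top 0.62 1381
scene 0.64 1287
(array([0.654, 0.045, 0.002, 0.016]), np.float64(0.896))
40.2167 [ 0.2 -0.5 -0.5] [0.47157655 0.16280487 0.14315574]
40.32 q [ 0.286 -0.114  2.227 -0.457  0.791 -0.432] p [0.4707 0.1618 0.1406]
lean 24.6 az -32.6
[[-0.767  0.538  0.35 ]
 [ 0.489  0.843 -0.224]
 [-0.416 -0.    -0.909]]
```

View pics/c4.png

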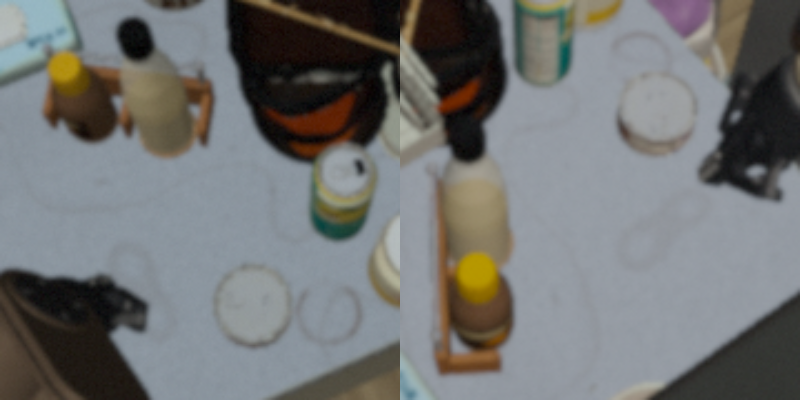

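The bottle stands upright at about (162,130) in the top view, covering the disc in its bay. The sauce bottle, tin and can are unmoved, and the robot is clear.

```bash
python3 -c "
from cell import r
print(r.sign_off())"
```

```text
the job is handed in; nothing more can be done
None
```

The oil bottle stands upright on the cork disc in the free bay, home against the back board, and I handed the job in at about 40 s with the robot clear and the pictured neighbours unmoved; on the first push it tipped forward about 9° but settled back upright, and the second push, lower down, slid it in.

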